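# Close down the wash corner of the repair bench

### The arm

A 6-joint arm with a two-finger parallel gripper is mounted at the origin on the work surface. World frame = base frame: x ahead of the robot, y to its left, z up, the work surface at z = 0. Lengths are in mm, angles in rad, forces in N, time in s.
With the tool pointing down it reaches from about 350 to 950 mm from the base axis. Payload 17.4 kg.
Tool frame: the origin (TCP) lies midway between the tips of the shut fingers; the grasp point (between the pads) lies 19 mm behind it; z points along the fingers, y is the line along which they close (so a half turn about z gives the same grasp; the last joint's range is limited). The gripper opens to 93 mm and grips with 3 to 60 N. Pads are 15 mm wide; open, the fingers measure 128 mm over their backs; the gripper's body (75 mm by 188 mm) begins 65 mm behind the grasp point.
Start: joints at [-1.144, 0.116, 1.442, -0, 1.584, -0.038], TCP at [302.557, -603.4, 218.646] pointing down, gripper open.
Joint ranges: [-2.83, 2.83], [-0.83, 2.19], [0.07, 2.5], [-1.14, 4.28], [0.01, 3], [-2.97, 2.97]. Speed limits (rad/s): [1.89, 1.89, 2.22, 3.14, 3.14, 3.14].

### API

Orientations are given as a rotation vector (axis times angle).
In Python, from cell import arm gives the robot as it stands.
- The arm moves only by the shell command python3 -m jog 'ROWS' [FORCE]. ROWS is a JSON object of lists of equal length, an entry for each row: "grip": the opening, from 0 (shut) to 1 (fully open); "linear": the shift along the tool's x, y, z in cm, a list of three; "roll": the turn about the tool's z in degrees. In form: {"grip": [grip, ...], "linear": [[x, y, z], ...], "roll": [roll, ...]}. A call has 1 to 8 rows; each row shifts and turns the commanded pose from where the row before left it, along the tool's axes as they then stand; what a row does not reach is not made up. A row lasts 1/12 s, in which the tool goes at most 41.7 mm and 7.16 degrees, less where a joint would pass 70% of its speed; a pose out of reach is approached as far as the arm can. A call with a gripper value outside its range is refused whole. The fingers move at their own pace and stop on an object; FORCE is the grip in N (left out, the last holds). Time passes only in rows, so rows that do not move let the fingers close. It gives the time, the measured TCP pose, the force, the opening and the grip force at its end, in the units of the state.
- arm.sense(): the state, without advancing time (a new reading comes with each control period).
- arm.grab_frame(name): name is "scene" or "top" or "wrist"; returns a dict with "color" (384x512x3 uint8, red, green, blue), "vfov" (degrees; the focal length in pixels is half the picture's height over the tangent of half this angle, whatever the lens; pixels are square), "cx", "cy" (the principal point, pixels), "k1" (the pictures are not rectified: a ray, as slopes to the right and down, at radius r is drawn at 1 + k1 r^2 times it, then the intrinsics apply), "extrinsics" (4x4, takes a point from world to camera coordinates); the wrist camera has in their place "tool_from_camera" (4x4, takes a point from camera to tool coordinates, whose origin is the TCP and whose axes are the flange's). Camera axes: x right, y up, looking along -z (the intrinsics and any distortion apply to the point x, -y, -z); pixel columns grow to the right and rows downward; lengths in mm; the calibration is good to about 2 mm. A picture is of the moment at which its call begins: read the wrist's pose just before it. There is no depth.
- arm.finish_job(): hands the job in; it is judged then, once.
The state is a dict: "clock": time; "joint_pos": joint angles; "joint_vel": joint speeds; "effort": joint torques, N m; "tool_pos": TCP position; "orientation": TCP orientation; "force": force on the tool from outside, world axes, zero at the start; "torque": the same for the moment, N m; "finger_gap": finger opening in mm; "grasp_force": force on a finger pad.
Only numpy, scipy, OpenCV 4.12 (cv2) and the standard library are available. Lean on these libraries where they do the work, as an engineer would, in place of code of your own. Each camera call takes 0.05 s, during which the arm holds its last target. There are 200 camera calls.

### The job

The board wash is done: turn every rinse cup mouth-down over a drying peg, one cup to a peg, rim flat on the stand, and only then throw the lever of the switch box fully over, away from you, to start the blower. Also stand all the paste jars upright on the low shelf in a neat row, each centred on a white spot, beginning at the red end stop with no gap. Leave the multimeter, the solder spool and the screwdriver where they are.

Things in the scene. Friction and masses are not known exactly. Their poses are not given: they have to be found in the camera images.
- cup_a: green plastic rinse cup, possibly absent (None): square hollow pot, 56 x 56 mm outside (also the width to grip), 90 mm long, walls 3 mm, floor 4 mm, inside 50 x 50 x 86 mm, about 70 g. It starts lying on one flat side. Origin in the middle of the cup (28 mm from each side, 45 mm from both ends); its z axis points out of the open mouth
- cup_a_rim (a point): centre of the mouth (rim plane) of the green cup, 45 mm from its origin along its z
- cup_b: yellow plastic rinse cup, possibly absent (None): square hollow pot, 56 x 56 mm outside (also the width to grip), 90 mm long, walls 3 mm, floor 4 mm, inside 50 x 50 x 86 mm, about 70 g. It starts lying on one flat side. Origin in the middle of the cup (28 mm from each side, 45 mm from both ends); its z axis points out of the open mouth
- cup_b_rim (a point): centre of the mouth (rim plane) of the yellow cup, 45 mm from its origin along its z
- cup_c: orange plastic rinse cup, possibly absent (None): square hollow pot, 56 x 56 mm outside (also the width to grip), 90 mm long, walls 3 mm, floor 4 mm, inside 50 x 50 x 86 mm, about 70 g. It starts lying on one flat side. Origin in the middle of the cup (28 mm from each side, 45 mm from both ends); its z axis points out of the open mouth
- cup_c_rim (a point): centre of the mouth (rim plane) of the orange cup, 45 mm from its origin along its z
- jar_a: squat amber solder-paste jar with white cap, possibly absent (None): closed, round, 62 mm diameter, 50 mm tall, squat, about 250 g, standing upright. Origin at the centre of its underside, z up
- jar_b: squat amber solder-paste jar with blue cap, possibly absent (None): closed, round, 62 mm diameter, 50 mm tall, squat, about 250 g, standing upright. Origin at the centre of its underside, z up
- jar_c: squat amber solder-paste jar with red cap, possibly absent (None): closed, round, 62 mm diameter, 50 mm tall, squat, about 250 g, standing upright. Origin at the centre of its underside, z up
- stand: drying stand, fixed: grey blower box 100 x 310 x 30 mm (its x, y, z) with three upright pegs in a row along its y. Origin at the centre of its underside; the top, on which the cups' rims rest, is 30 mm up. The robot sees its long side
- peg1 (a point): centre of the tip of drying peg 1 (at y = -105 mm on the stand): black, 70 mm tall above the stand's top, 34 mm diameter up to 50 mm, then tapering to 16 mm at the tip
- peg2 (a point): centre of the tip of drying peg 2 (at y = 0 mm on the stand): black, 70 mm tall above the stand's top, 34 mm diameter up to 50 mm, then tapering to 16 mm at the tip
- peg3 (a point): centre of the tip of drying peg 3 (at y = 105 mm on the stand): black, 70 mm tall above the stand's top, 34 mm diameter up to 50 mm, then tapering to 16 mm at the tip
- blower_base: blower switch box, fixed on the bench: black, 70 x 50 x 25 mm, carrying the toggle lever. Origin at the centre of its underside; its +x points roughly away from the robot
- blower (a joint): angle in rad of the toggle lever on the blower switch box: 0 (off) leans to the box's -x (to the robot), 1.0 (fully on) leans as far to its +x; it stays where left, under 2 N to push. Hinge along the box's y, 22 mm above its underside, straight above its origin; arm 70 mm long. Starts at 0 to 0.15
- blower_tip (a point): centre of the red ball (26 mm diameter) at the lever's end
- shelf: low plywood shelf, fixed: board 140 x 296 mm (its x, y; the origin lies 132 mm from its -y end), top 60 mm above the bench, on side panels. Origin at bench level under the middle spot. A red end stop (12 mm thick, 50 mm tall above the board) stands at its +y end; three white spots lie in a row along its y
- spot1 (a point): centre of the white spot (68 mm diameter) next to the red end stop, on the shelf's top; spots are 92 mm apart
- spot2 (a point): centre of the white spot (68 mm diameter) in the middle, on the shelf's top; spots are 92 mm apart
- spot3 (a point): centre of the white spot (68 mm diameter) farthest from the red end stop, on the shelf's top; spots are 92 mm apart
- meter: red multimeter lying on the bench, 80 x 160 x 35 mm, leave alone. Origin at the centre of its underside
- spool: white solder spool standing on its flange, 64 mm diameter, 50 mm tall, leave alone. Origin at the centre of its underside
- driver: green-handled screwdriver lying on the bench, leave alone. Origin under its middle, x along the shaft, about 200 mm long

How it is judged (in metres and radians):
On the way, in this order (a step that is already met when the one before it is completed fails the run):
1. every cup present is mouth-down over a peg with its rim on the stand, the blower still off (angle between each of cup_a, cup_b, cup_c's own z axis and vertical above 2.99 rad and z of each of cup_a_rim, cup_b_rim, cup_c_rim in the frame of stand below 0.036 m and (horizontal distance between cup_a and peg1 below 0.016 m or horizontal distance between cup_a and peg2 below 0.016 m or horizontal distance between cup_a and peg3 below 0.016 m) and (horizontal distance between cup_b and peg1 below 0.016 m or horizontal distance between cup_b and peg2 below 0.016 m or horizontal distance between cup_b and peg3 below 0.016 m) and (horizontal distance between cup_c and peg1 below 0.016 m or horizontal distance between cup_c and peg2 below 0.016 m or horizontal distance between cup_c and peg3 below 0.016 m) and value of joint blower below 0.5 rad), for 0.2 s.
2. the blower lever is thrown fully on (value of joint blower above 0.85 rad), for 0.2 s.
At the end, for the whole second after the job is handed in: Cups present: inverted within 0.15 rad, axis within 16 mm of a peg's, rim within 6 mm of the stand's top. Lever above 0.85 rad. Jars present: upright within 0.1 rad on the shelf, within 15 mm of a white spot's centre, spots 1 and 2 both taken. All at rest and released (angle between each of cup_a, cup_b, cup_c's own z axis and vertical above 2.99 rad and z of each of cup_a_rim, cup_b_rim, cup_c_rim in the frame of stand below 0.036 m and (horizontal distance between cup_a and peg1 below 0.016 m or horizontal distance between cup_a and peg2 below 0.016 m or horizontal distance between cup_a and peg3 below 0.016 m) and (horizontal distance between cup_b and peg1 below 0.016 m or horizontal distance between cup_b and peg2 below 0.016 m or horizontal distance between cup_b and peg3 below 0.016 m) and (horizontal distance between cup_c and peg1 below 0.016 m or horizontal distance between cup_c and peg2 below 0.016 m or horizontal distance between cup_c and peg3 below 0.016 m) and value of joint blower above 0.85 rad and angle between each of jar_a, jar_b, jar_c's own z axis and vertical below 0.1 rad and z of jar_a in the frame of shelf between 0.055 and 0.066 m and (horizontal distance between jar_a and spot1 below 0.015 m or horizontal distance between jar_a and spot2 below 0.015 m or horizontal distance between jar_a and spot3 below 0.015 m) and linear speed of each of jar_a, jar_b, jar_c, cup_a, cup_b, cup_c below 0.03 m/s and z of jar_b in the frame of shelf between 0.055 and 0.066 m and (horizontal distance between jar_b and spot1 below 0.015 m or horizontal distance between jar_b and spot2 below 0.015 m or horizontal distance between jar_b and spot3 below 0.015 m) and z of jar_c in the frame of shelf between 0.055 and 0.066 m and (horizontal distance between jar_c and spot1 below 0.015 m or horizontal distance between jar_c and spot2 below 0.015 m or horizontal distance between jar_c and spot3 below 0.015 m) and horizontal distance between any of jar_a, jar_b, jar_c and spot1 below 0.015 m and horizontal distance between any of jar_a, jar_b, jar_c and spot2 below 0.015 m); the robot touches nothing.
It fails at once if the multimeter is disturbed (moved more than 30 mm) (distance of meter from where it was at the start of the episode above 0.03 m).
It fails at once if the solder spool is disturbed (moved more than 30 mm) (distance of spool from where it was at the start of the episode above 0.03 m).
It fails at once if the screwdriver is disturbed (moved more than 30 mm) (distance of driver from where it was at the start of the episode above 0.03 m).
Of cup_a, cup_b, cup_c only 2 to 3 are there at a start; the rules pass over those that are not, and their reading is None.
Of jar_a, jar_b, jar_c only 2 to 3 are there at a start; the rules pass over those that are not, and their reading is None.
At some moment in a run one of cup_a, cup_b, cup_c, jar_a, jar_b, jar_c may be knocked a few centimetres aside while the robot is not near it.
It also fails if it takes over 210 s, if anything falls off the work surface, if the arm or the gripper's body presses on something with over 40 N, if the wrist force passes 120 N, or if a joint passes its speed limit or range.

## Working session

There is one attempt and no reset: what is moved stays moved. The work goes in short steps, Python scripts to look and compute and a shell command to move; the robot and the scene stay as the last step left them, time stands still between calls to the robot, and variables do not carry over. Pictures are saved under pics/ and viewed, at most 14 in all, crops included, and the job is handed in when it is done.

```bash
ls; mkdir -p pics; cat > h.py <<'E'
import numpy as np, cv2
from cell import arm
from scipy.spatial.transform import Rotation as R
def snap(n,fn=None):
    s=arm.sense(); f=arm.grab_frame(n)
    if fn: cv2.imwrite('pics/'+fn,f['color'][:,:,::-1])
    return s,f
def ray(s,f,u,v):
    h=f['color'].shape[0]; F=h/2/np.tan(np.radians(f['vfov'])/2)
    K=np.array([[F,0,f['cx']],[0,F,f['cy']],[0,0,1]])
    p=cv2.undistortPoints(np.array([[[u,v]]],float),K,np.array([f['k1'],0,0,0.]))[0,0]
    d=np.array([p[0],-p[1],-1])
    if 'extrinsics' in f: T=np.linalg.inv(np.array(f['extrinsics']))
    else:
        W=np.eye(4);W[:3,:3]=R.from_rotvec(s['orientation']).as_matrix();W[:3,3]=s['tool_pos'];T=W@np.array(f['tool_from_camera'])
    return T[:3,3],T[:3,:3]@d
def at(s,f,u,v,z):
    o,d=ray(s,f,u,v); return o+d*(z-o[2])/d[2]
E
python3 - <<'E'
from h import *
import pickle
d={}
for n in ['top','scene','wrist']:
    s,f=snap(n); d[n]=(s,f); cv2.imwrite(f'pics/{n}0.png',cv2.resize(f['color'][:,:,::-1],(800,600),interpolation=cv2.INTER_CUBIC))
    print(n,f['vfov'],f['k1'],f.get('extrinsics',f.get('tool_from_camera')))
pickle.dump(d,open('f0.pkl','wb')); print(s)
E
```

```text
pics
top 42.88471786167928 -0.14932336545992472 [[ 2.15138585e-02 -9.99674812e-01  1.36903018e-02 -1.51232540e+01]
 [ 9.91400664e-01  2.30997658e-02  1.28806539e-01 -5.86644052e+02]
 [-1.29080896e-01  1.08014487e-02  9.91575237e-01 -1.76345573e+03]
 [ 0.00000000e+00  0.00000000e+00  0.00000000e+00  1.00000000e+00]]
scene 42.724489506825066 -0.055059195073505485 [[-4.10747469e-01  9.11748890e-01 -6.91661768e-04  2.57583437e+02]
 [-6.17369743e-01 -2.77569784e-01  7.36077180e-01  2.94555340e+02]
 [ 6.70925568e-01  3.02768850e-01  6.76897264e-01 -2.06339657e+03]
 [ 0.00000000e+00  0.00000000e+00  0.00000000e+00  1.00000000e+00]]
wrist 71.03519470780628 -0.06058336257771628 [[-4.82084011e-04  9.62937801e-01  2.69723115e-01  7.48818569e+01]
 [ 9.99999876e-01  4.96969720e-04  1.30986992e-05 -6.48100666e-01]
 [-1.21430989e-04  2.69723088e-01 -9.62937922e-01 -1.66910750e+02]
 [ 0.00000000e+00  0.00000000e+00  0.00000000e+00  1.00000000e+00]]
{'clock': 0.1, 'joint_pos': array([-1.14379528e+00,  1.16432937e-01,  1.44218334e+00,  1.87781873e-05,
        1.58403427e+00, -3.78020128e-02]), 'joint_vel': array([-0.00111061, -0.00054001, -0.00130014, -0.00033776,  0.00112105,
       -0.00217248]), 'effort': array([ 5.14909425e-04, -7.22895956e+01, -6.23867512e+01,  7.79964100e-02,
        2.27459567e-02, -5.80895630e-05]), 'tool_pos': array([ 302.48416402, -603.21917491,  217.99183244]), 'orientation': array([-3.05612072e+00, -7.23316865e-01,  2.92300743e-04]), 'force': array([-0.05354576,  0.05841474, -0.62372333]), 'torque': array([-0.02975265, -0.03285525, -0.02147483]), 'grasp_force': 0.0, 'finger_gap': 93.10275307754021}
```

View pics/top0.png

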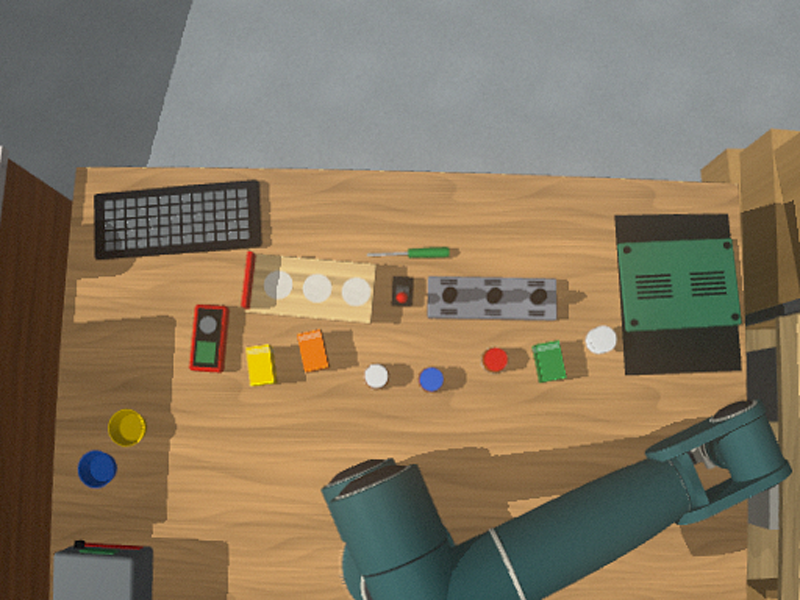

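View pics/scene0.png

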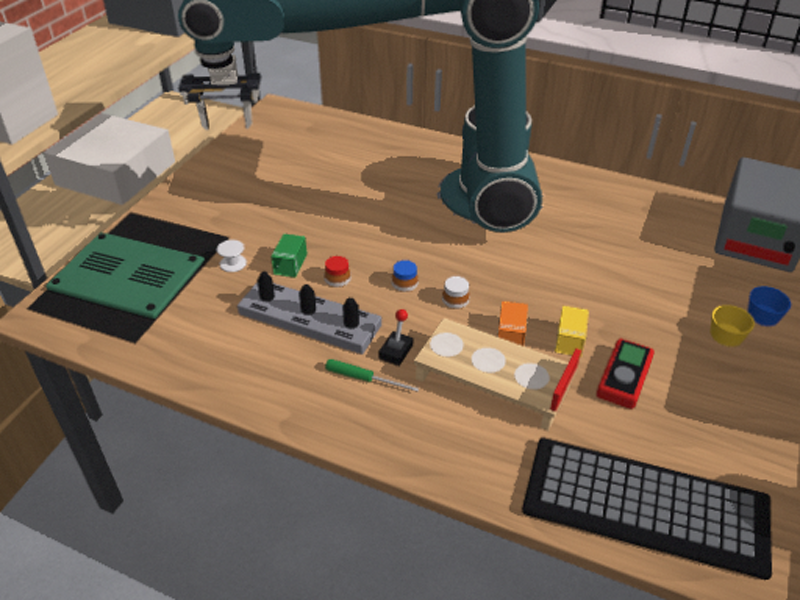

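The top view shows all three cups, all three jars and the fixtures. Next I'll enlarge it.

```bash
python3 - <<'E'
from h import *
import pickle
d=pickle.load(open('f0.pkl','rb'))
a=d['top'][1]['color'][150:258,118:400];b=d['scene'][1]['color'][140:275,130:430]
a=cv2.resize(a,None,fx=2.5,fy=2.5,interpolation=cv2.INTER_CUBIC);b=cv2.resize(b,None,fx=2.4,fy=2.4,interpolation=cv2.INTER_CUBIC)
a=cv2.copyMakeBorder(a,0,0,0,b.shape[1]-a.shape[1],0)
cv2.imwrite('pics/c1.png',np.vstack([a,b])[:,:,::-1])
E
```

```text
(no output)
```

View pics/c1.png

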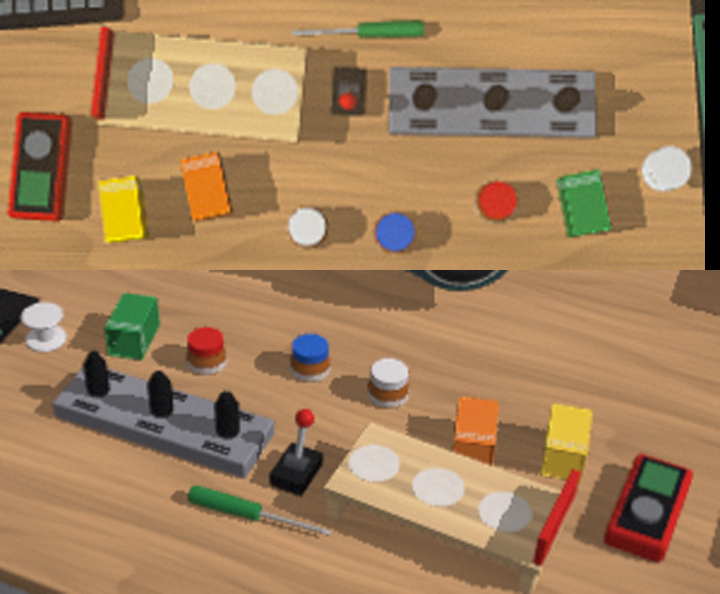

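The top crop shows, in crop pixels, the cups at about (121,210), (206,186) and (584,203), the jars at (307,227), (396,232) and (498,201), and the pegs at about (425,97), (497,97) and (568,99). I'll convert these to positions and send the wrist camera over.

```bash
python3 - <<'E'
from h import *
import pickle
s,f=pickle.load(open('f0.pkl','rb'))['top']
P=dict(yA=(99,181,56),yB=(139,178,56),yC=(145,238,56),yD=(106,242,56),oA=(182,160,56),oB=(217,154,56),oC=(229,213,56),oD=(195,219,56),gA=(558,178,56),gB=(602,172,56),gC=(610,231,56),gD=(567,236,56),
jw=(307,227,50),jb=(396,232,50),jr=(498,201,50),peg3=(423,96,100),peg2=(495,96,100),peg1=(567,98,100),spot1=(150,81,60),spot2=(213,86,60),spot3=(275,91,60),
stA=(390,68,30),stB=(596,72,30),stC=(596,137,30),stD=(390,133,30),ball=(347,101,83),bxA=(334,68,25),bxB=(366,69,25),bxC=(364,115,25),bxD=(332,114,25),spool=(667,169,50))
for k,(u,v,z) in P.items(): print(k,at(s,f,(u+.5)/2.5-.5+118,(v+.5)/2.5-.5+150,z).round(0)[:2])
E
python3 -m jog '{"grip":[1,1,1,1,1,1,1,1],"linear":[[3,1,-1],[3,1,-1],[3,1,-1],[0,-2,-1],[0,-2,-1],[0,-2,-1],[0,-2,0],[0,0,0]],"roll":[7,7,7,5,0,0,0,0]}'
```

```text
yA [495. 371.]
yB [501. 313.]
yC [414. 300.]
yD [407. 357.]
oA [529. 251.]
oB [539. 200.]
oC [453. 180.]
oD [443. 229.]
gA [ 515. -298.]
gB [ 525. -363.]
gC [ 439. -375.]
gD [ 430. -312.]
jw [436.  66.]
jb [432. -63.]
jr [ 480. -211.]
peg3 [624. -96.]
peg2 [ 627. -199.]
peg1 [ 626. -303.]
spot1 [643. 302.]
spot2 [638. 209.]
spot3 [633. 118.]
stA [676. -50.]
stB [ 678. -360.]
stC [ 580. -360.]
stD [579. -52.]
ball [617.  13.]
bxA [675.  33.]
bxB [675. -15.]
bxC [605. -13.]
bxD [606.  34.]
spool [ 532. -462.]
clock: 0.82
tool_pos: [394.7, -519.2, 279.9]
orientation: [3.141, 0.019, 0.002]
force: [0.8, -0.3, -0.0]
finger_gap: 92.7
grasp_force: 0.0
```

```bash
python3 -m jog '{"grip":[1,1,1,1,1,1,1,1],"linear":[[2,-3,1],[2,-3,1],[2,-3,2],[2,-3,2],[2,-3,2],[2,-3,0],[0.5,-1,0],[0,0,0]],"roll":[0.5,0,0,0,0,0,0,0]}'; python3 - <<'E'
from h import *
s,f=snap('wrist'); cv2.imwrite('pics/w1.png',cv2.resize(f['color'][:,:,::-1],(800,600)))
import pickle; pickle.dump((s,f),open('w1.pkl','wb')); print(s['tool_pos'],s['orientation'])
E
```

```text
clock: 1.48
tool_pos: [519.7, -329.2, 198.3]
orientation: [-3.141, -0.008, 0.001]
force: [0.2, -0.2, -0.1]
finger_gap: 92.7
grasp_force: 0.0
[ 519.74652904 -329.19182298  198.30555386] [-3.14101577e+00 -8.12422133e-03  6.22226976e-04]
```

View pics/w1.png

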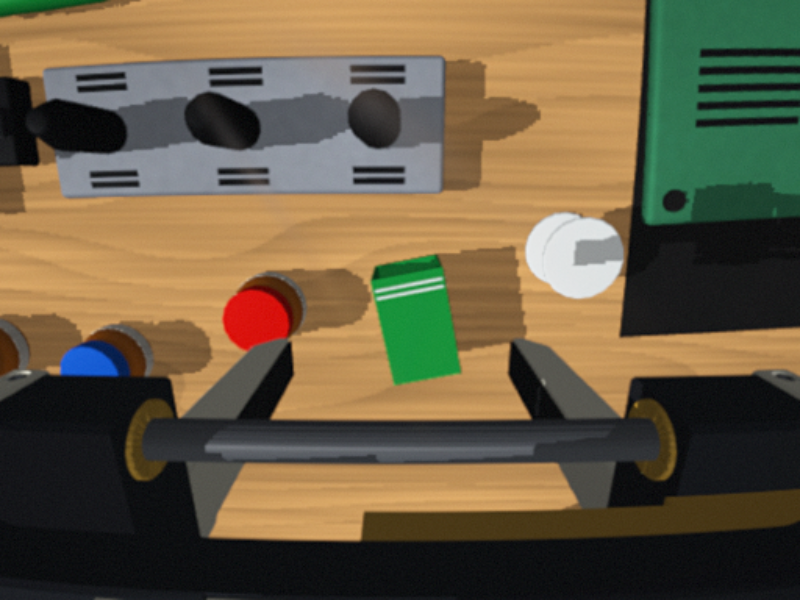

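The wrist view confirms that the green cup's mouth, with white stripes beside it, faces away (+x). Its top face runs (373,279), (440,270), (460,373), (396,384). The other cups have their stripes at the same end.

```bash
python3 - <<'E'
from h import *
import pickle
s,f=pickle.load(open('w1.pkl','rb'))
P=dict(gA=(374,280,56),gB=(441,267,56),gC=(460,372,56),gD=(396,384,56),jr=(257,318,50),peg1=(373,118,100),peg1t=(380,118,80),sA=(45,70,30),sB=(445,58,30),sC=(442,191,30),sD=(65,196,30),spool=(583,258,50))
for k,(u,v,z) in P.items(): print(k,at(s,f,(u+.5)*.64-.5,(v+.5)*.64-.5,z).round(0)[:2])
E
```

```text
gA [ 519. -308.]
gB [ 529. -359.]
gC [ 443. -377.]
gD [ 432. -325.]
jr [ 486. -214.]
peg1 [ 629. -312.]
peg1t [ 631. -315.]
sA [678. -55.]
sB [ 680. -360.]
sC [ 584. -360.]
sD [582. -56.]
spool [ 536. -469.]
```

```bash
python3 -m jog '{"grip":[1,1,1,1,1,1,1,1],"linear":[[-3,1,1],[-3,0.9,2],[-1.1,0,3],[0,0,3],[0,0,3],[0,0,3],[0,0,2.9],[0,0,1]],"roll":[-5.5,-5.1,0,0,0,0,0,0]}'; python3 -m jog '{"grip":[0,0,0,0,0,0,0,0],"linear":[[0,0,0],[0,0,0],[0,0,0],[0,0,0],[0,0,0],[0,0,0],[0,0,0],[0,0,0]],"roll":[0,0,0,0,0,0,0,0]}' 3
```

```text
clock: 2.2
tool_pos: [446.6, -355.4, 5.8]
orientation: [-3.125, -0.291, 0.005]
force: [-0.0, 0.7, -0.8]
finger_gap: 92.9
grasp_force: 0.0
clock: 2.87
tool_pos: [449.2, -355.3, 10.4]
orientation: [3.127, 0.294, 0.001]
force: [-0.6, -0.9, 4.6]
finger_gap: 57.1
grasp_force: 3.0
```

```bash
python3 -m jog '{"grip":[0,0,0,0,0,0,0,0],"linear":[[0,0,-1],[0,0,-2],[0,0,-2],[0,0,-2],[0,0,-2],[0,0,-2],[0,0,-2],[0,0,-2]],"roll":[0,0,0,0,0,0,0,0]}';python3 -m jog '{"grip":[0,0,0,0,0,0,0,0],"linear":[[0,0,-2],[0,0,0],[0,0,0],[0,0,0],[0,0,0],[0,0,0],[0,0,0],[0,0,0]],"roll":[0,0,0,0,0,0,0,0]}'; python3 - <<'E'
from h import *
s,f=snap('scene'); s,g=snap('wrist')
a=cv2.resize(f['color'][90:230,100:300],(760,532))[:, :400]; b=cv2.resize(g['color'],(400,300)); b=cv2.copyMakeBorder(b,0,232,0,0,0)
cv2.imwrite('pics/l1.png',np.hstack([a,b])[:,:,::-1])
E
```

```text
clock: 3.53
tool_pos: [448.6, -354.9, 161.2]
orientation: [-3.128, -0.294, 0.0]
force: [0.3, -0.0, -0.7]
finger_gap: 57.3
grasp_force: 3.0
clock: 4.2
tool_pos: [448.7, -355.0, 179.1]
orientation: [-3.127, -0.294, 0.001]
force: [-0.2, 0.5, -1.2]
finger_gap: 57.3
grasp_force: 3.0
```

View pics/l1.png

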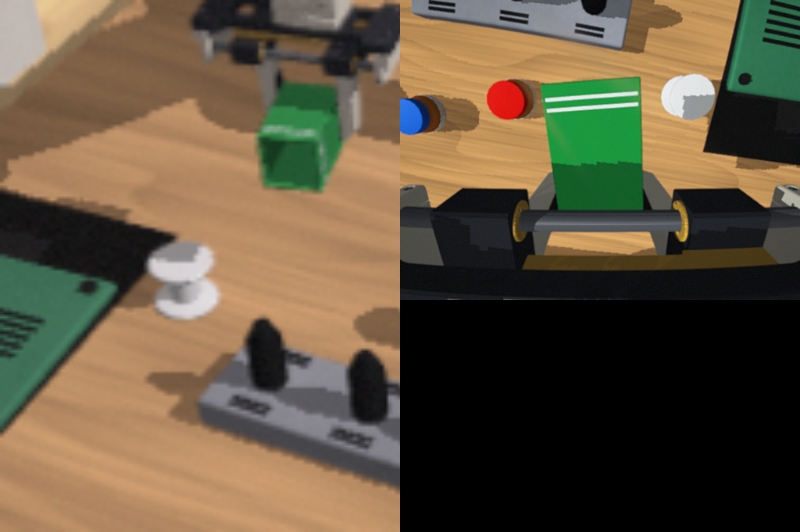

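The cup lifted but stayed nearly level: friction holds it in the pads. I'll pivot it by pushing its lower rim against the shelf's front edge, and first I'll measure that edge.

```bash
python3 - <<'E'
from h import *
import pickle
s,f=pickle.load(open('f0.pkl','rb'))['top']
for u,v in [(95,122),(200,132),(250,137),(298,141),(306,46),(112,33)]: print(at(s,f,(u+.5)/2.5-.5+118,(v+.5)/2.5-.5+150,60).round(0)[:2])
E
python3 -m jog '{"grip":[0,0,0,0,0,0,0,0],"linear":[[0,0,0],[0,-1,0],[0,-2,0],[0,-3,0],[0,-3,0],[0,-3,0],[0,-3,0],[0,-3,0]],"roll":[7,6.6,0,0,0,0,0,0]}'
python3 -m jog '{"grip":[0,0,0,0,0,0,0,0],"linear":[[0,-3,0],[0,-3,0],[0,-3,0],[0,-3,0],[0,-3,0],[0,-3,0],[0,-3,0],[0,-3,0]],"roll":[0,0,0,0,0,0,0,0]}'
python3 -m jog '{"grip":[0,0,0,0,0,0,0,0],"linear":[[0,-3,0],[-0.8,-2,0],[0,-1,0],[0,-0.4,0],[0,0,0],[0,0,0],[0,0,0],[0,0,0]],"roll":[0,0,0,0,0,0,0,0]}'
python3 - <<'E'
from h import *
s,g=snap('wrist'); cv2.imwrite('pics/w2.png',cv2.resize(g['color'][:,:,::-1],(800,600)))
import pickle; pickle.dump((s,g),open('w2.pkl','wb'))
E
```

```text
[581. 380.]
[570. 226.]
[564. 152.]
[560.  82.]
[701.  75.]
[714. 362.]
clock: 4.97
tool_pos: [456.5, -174.0, 179.7]
orientation: [3.141, -0.079, 0.0]
force: [0.6, 0.0, -0.8]
finger_gap: 57.1
grasp_force: 3.0
clock: 5.63
tool_pos: [468.5, 65.9, 179.8]
orientation: [-3.141, 0.079, -0.001]
force: [-0.3, -0.3, -0.5]
finger_gap: 57.4
grasp_force: 3.0
clock: 6.3
tool_pos: [464.2, 127.8, 179.7]
orientation: [3.14, -0.081, 0.0]
force: [-0.7, 0.7, -1.5]
finger_gap: 57.1
grasp_force: 3.0
```

View pics/w2.png

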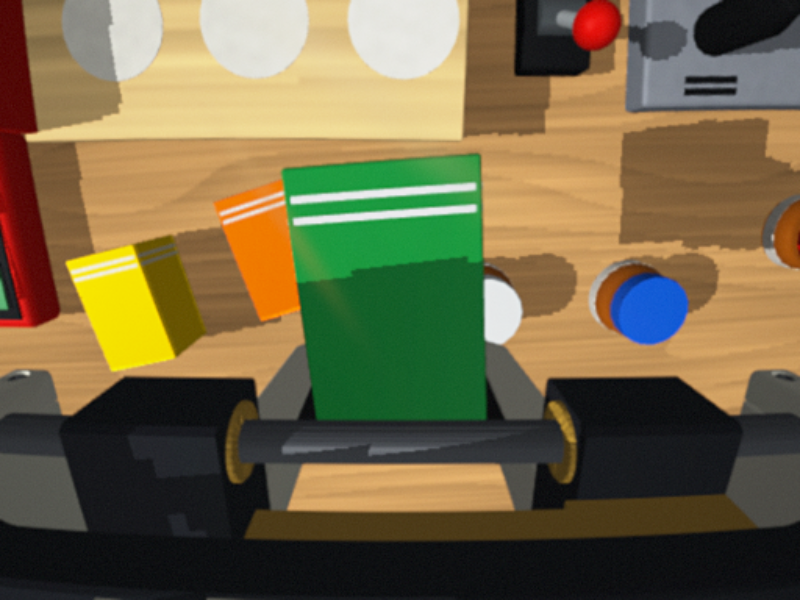

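The wrist view shows the cup held nearly level, the shelf's front edge at row 138, spots at (113,28), (254,23) and (403,24), and the ball at (597,24).

```bash
python3 - <<'E'
from h import *
import pickle
s,f=pickle.load(open('w2.pkl','rb'))
P=dict(e1=(100,140,60),e2=(400,138,60),er=(464,138,60),s1=(113,28,60),s2=(254,23,60),s3=(403,24,60),ball=(597,24,83),yA=(68,261,56),yC=(175,355,56),yB=(138,246,56),yD=(113,370,56),oA=(215,204,56),oD=(264,320,56),jb=(650,308,50))
for k,(u,v,z) in P.items(): print(k,at(s,f,(u+.5)*.64-.5,(v+.5)*.64-.5,z).round(0)[:2])
E
```

```text
e1 [576. 323.]
e2 [563. 124.]
er [561.  82.]
s1 [643. 301.]
s2 [637. 210.]
s3 [631. 118.]
ball [620.   8.]
yA [496. 370.]
yC [419. 303.]
yB [503. 314.]
yD [408. 356.]
oA [529. 253.]
oD [443. 230.]
jb [435. -59.]
```

```bash
python3 -m jog '{"grip":[0,0,0,0,0,0,0,0],"linear":[[1,0,1],[0,0,2],[0,0,2],[0,0,2],[0,0,2],[0,0,1.7],[0,0,1],[0,0,0]],"roll":[0,0,0,0,0,0,0,0]}'
python3 -m jog '{"grip":[0,0,0,0,0,0,0,0],"linear":[[0.7,0,0],[0.6,0,0],[0.5,0,-1],[0.5,0,-1],[0.7,0,-0.9],[0.8,0,-0.8],[0.9,0,-0.6],[0.9,0,-0.6]],"roll":[0,0,0,0,0,0,0,0]}'
python3 -m jog '{"grip":[0,0,0,0,0,0,0,0],"linear":[[1,0,-0.3],[1.1,0,-0.3],[1.1,0,-0.1],[1.1,0,0],[0.7,0,0],[0,0,0],[0,0,0],[0,0,0]],"roll":[0,0,0,0,0,0,0,0]}'
python3 - <<'E'
from h import *
s,g=snap('wrist'); s,f=snap('scene')
a=cv2.resize(f['color'][130:290,230:390],(560,560))[:, :400]; b=cv2.resize(g['color'],(400,300)); b=cv2.copyMakeBorder(b,0,260,0,0,0)
cv2.imwrite('pics/l2.png',np.hstack([a,b])[:,:,::-1])
E
```

```text
clock: 7.02
tool_pos: [473.1, 127.6, 60.7]
orientation: [3.14, -0.079, -0.004]
force: [-0.8, 0.5, -0.6]
finger_gap: 57.1
grasp_force: 3.0
clock: 7.68
tool_pos: [531.1, 125.4, 112.8]
orientation: [-3.14, 0.079, -0.001]
force: [0.0, 0.2, -1.0]
finger_gap: 55.9
grasp_force: 3.0
clock: 8.35
tool_pos: [579.4, 122.9, 118.3]
orientation: [3.141, -0.079, -0.001]
force: [-0.6, 0.4, -0.6]
finger_gap: 56.0
grasp_force: 3.0
```

View pics/l2.png

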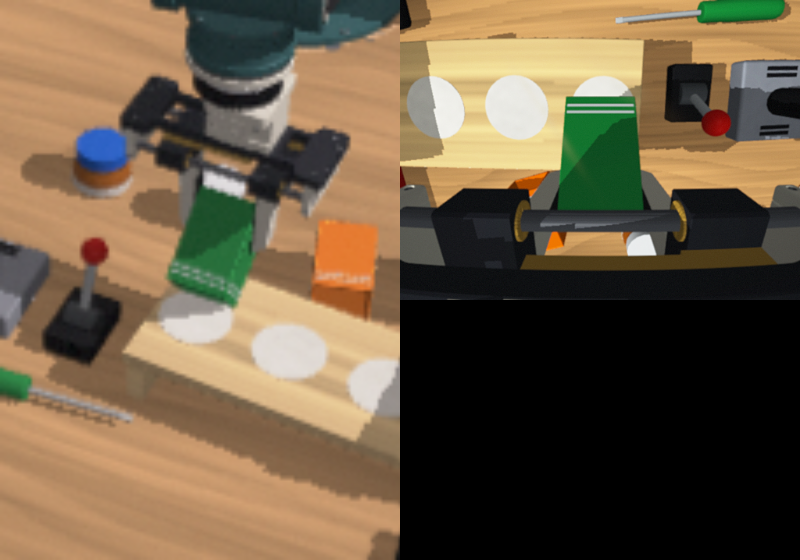

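The cup now hangs about 40° down and the rim has slipped over the edge. I'll back off and push again, deeper.

```bash
python3 -m jog '{"grip":[0,0,0,0,0,0,0,0],"linear":[[-2,0,-0.5],[-2,0,0],[-2,0,0],[-1.6,0,0],[0,0,1],[0,0,1.3],[0,0,0],[0,0,0]],"roll":[0,0,0,0,0,0,0,0]}'
python3 -m jog '{"grip":[0,0,0,0,0,0,0,0],"linear":[[0.6,0,0],[0.6,0,0],[0.6,0,0],[0.6,0,-0.1],[0.6,0,-0.2],[0.6,0,-0.3],[0.6,0,-0.3],[0.6,0,-0.2]],"roll":[0,0,0,0,0,0,0,0]}'
python3 -m jog '{"grip":[0,0,0,0,0,0,0,0],"linear":[[0.6,0,-0.1],[0.6,0,-0.1],[0.6,0,0],[0.6,0,0],[0.6,0,0],[0,0,0],[0,0,0],[0,0,0]],"roll":[0,0,0,0,0,0,0,0]}'
python3 - <<'E'
from h import *
s,g=snap('wrist'); s,f=snap('scene')
a=cv2.resize(f['color'][130:290,230:390],(560,560))[:, :400]; b=cv2.resize(g['color'],(400,300)); b=cv2.copyMakeBorder(b,0,260,0,0,0)
cv2.imwrite('pics/l3.png',np.hstack([a,b])[:,:,::-1])
E
```

```text
clock: 9.12
tool_pos: [503.7, 126.5, 99.5]
orientation: [3.14, -0.079, -0.003]
force: [0.2, -0.3, -0.2]
finger_gap: 55.9
grasp_force: 3.0
clock: 9.78
tool_pos: [552.6, 124.2, 112.1]
orientation: [-3.141, 0.079, -0.0]
force: [-0.4, -0.7, -1.3]
finger_gap: 56.4
grasp_force: 3.0
clock: 10.45
tool_pos: [581.7, 122.8, 113.5]
orientation: [3.141, -0.079, -0.0]
force: [0.3, 0.1, -0.5]
finger_gap: 55.9
grasp_force: 3.0
```

View pics/l3.png

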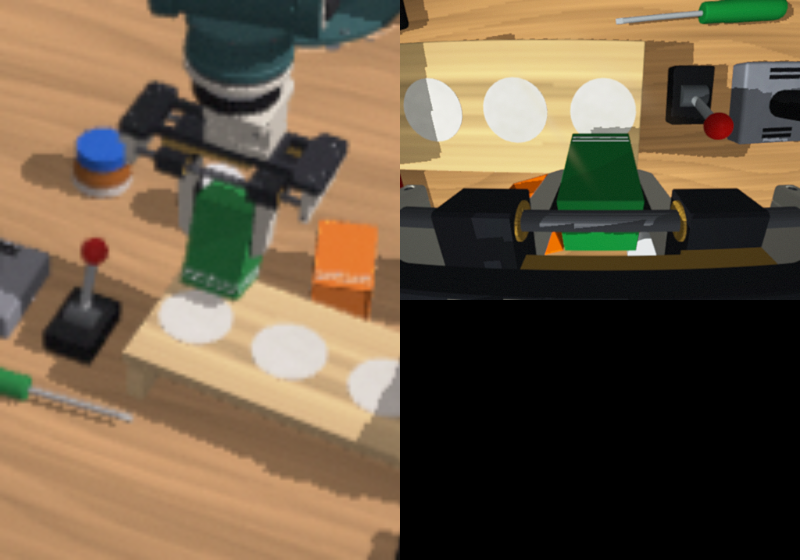

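The cup is now nearly mouth-down (about 80°). Next I'll carry it to peg 1.

```bash
python3 -m jog '{"grip":[0,0,0,0,0,0,0,0],"linear":[[0,0,-1],[0,0,-2],[0,0,-2],[1,1,-2],[1,3,0],[1,3,0],[1,3,0],[1,3,0]],"roll":[0,0,0,0,0,0,0,0]}'
python3 -m jog '{"grip":[0,0,0,0,0,0,0,0],"linear":[[1,3,0],[0.8,3,0],[0,3,0],[0,3,0],[0,3,0],[0,3,0],[0,3,0],[0,3,0]],"roll":[0,0,0,0,0,0,0,0]}'
python3 -m jog '{"grip":[0,0,0,0,0,0,0,0],"linear":[[0,3,0],[0,2,0],[0,1,0],[0,0.2,0],[0,0,0],[0,0,0],[0,0,0],[0,0,0]],"roll":[0,-3,0,0,0,0,0,0]}'
python3 - <<'E'
from h import *
import pickle
s,g=snap('wrist'); s,f=snap('scene'); pickle.dump((s,g),open('w3.pkl','wb'))
a=cv2.resize(f['color'][100:240,120:260],(560,560))[:, :400]; b=cv2.resize(g['color'],(400,300)); b=cv2.copyMakeBorder(b,0,260,0,0,0)
cv2.imwrite('pics/l4.png',np.hstack([a,b])[:,:,::-1])
E
```

```text
clock: 11.22
tool_pos: [625.4, -10.8, 184.9]
orientation: [3.141, -0.078, 0.002]
force: [0.1, -0.3, -0.7]
finger_gap: 56.1
grasp_force: 3.0
clock: 11.88
tool_pos: [630.9, -251.6, 184.7]
orientation: [3.14, -0.079, 0.001]
force: [-0.3, -0.5, -1.0]
finger_gap: 56.0
grasp_force: 3.0
clock: 12.55
tool_pos: [628.9, -311.0, 183.9]
orientation: [-3.142, -0.005, -0.0]
force: [0.8, 1.1, -0.8]
finger_gap: 56.1
grasp_force: 3.0
```

View pics/l4.png

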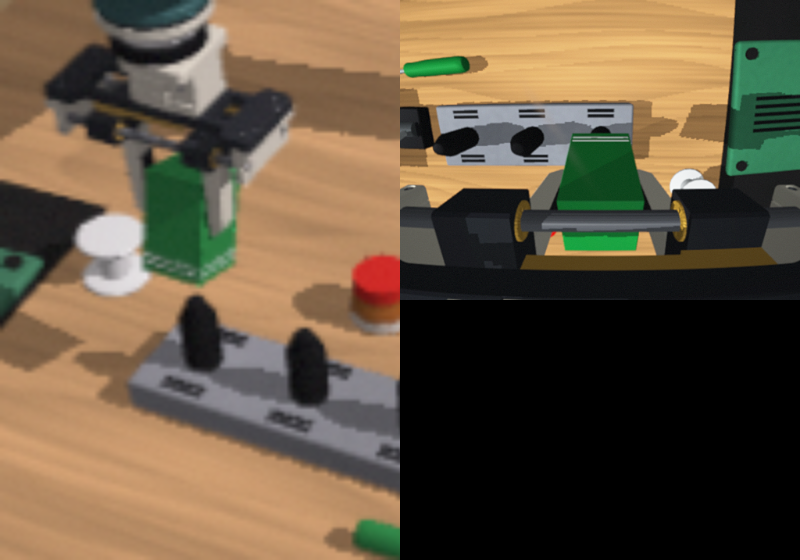

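The cup hangs near-vertical above peg 1. I'll check the stand's corners, (233,103), (37,108) and (43,164) in the half-scale view.

```bash
python3 - <<'E'
from h import *
import pickle
s,f=pickle.load(open('w3.pkl','rb'))
for u,v,z in [(233,103,30),(37,108,30),(43,164,30),(233,140,30)]: print(at(s,f,(u+.5)*1.28-.5,(v+.5)*1.28-.5,z).round(0)[:2])
E
```

```text
[ 683. -360.]
[677. -55.]
[583. -46.]
[ 625. -363.]
```

```bash
python3 -m jog '{"grip":[0,0,0,0,0,0,0,0],"linear":[[0,0,1],[0,0,1.5],[0,0,1.5],[0,0,1.5],[0,0,1],[0,0,1],[0,0,1],[0,0,0]],"roll":[0,0,0,0,0,0,0,0]}'
python3 -m jog '{"grip":[0,0,0,0,0,0,0,0],"linear":[[0,0,0.4],[0,0,0.3],[0,0,0.2],[0,0,0.2],[0,0,0],[0,0,0],[0,0,0],[0,0,0]],"roll":[0,0,0,0,0,0,0,0]}'
```

```text
clock: 13.32
tool_pos: [628.0, -311.7, 95.9]
orientation: [-3.14, -0.004, 0.004]
force: [-0.5, 0.4, -1.2]
finger_gap: 56.0
grasp_force: 3.0
clock: 13.98
tool_pos: [628.8, -312.1, 87.9]
orientation: [3.141, 0.004, 0.0]
force: [-0.4, 0.3, -0.4]
finger_gap: 56.0
grasp_force: 3.0
```

```bash
python3 -m jog '{"grip":[0,0,0,0,0,0],"linear":[[0,0,0.3],[0,0,0],[0,0,0.3],[0,0,0],[0,0,0],[0,0,0]],"roll":[0,0,0,0,0,0]}'
python3 - <<'E'
from h import *
s,g=snap('wrist'); s,f=snap('scene')
a=cv2.resize(f['color'][100:240,120:260],(560,560))[:, :400]; b=cv2.resize(g['color'],(400,300)); b=cv2.copyMakeBorder(b,0,260,0,0,0)
cv2.imwrite('pics/l5.png',np.hstack([a,b])[:,:,::-1])
E
```

```text
clock: 14.48
tool_pos: [628.7, -312.1, 81.6]
orientation: [-3.142, -0.004, 0.0]
force: [0.5, -0.8, -0.1]
finger_gap: 55.7
grasp_force: 3.0
```

View pics/l5.png

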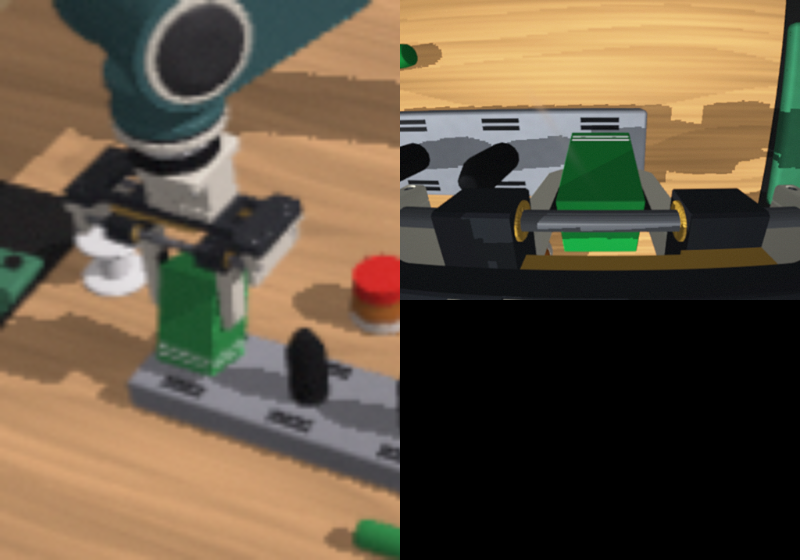

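The green cup looks seated. I'll release it, back off and check numerically with colour segmentation from the top camera.

```bash
cat >> h.py <<'E'
HS=dict(green=(50,75),yellow=(24,34),orange=(6,14),red=(0,4),blue=(108,125))
def seg(s,f,col,z,box=None):
    """min-area rect of colour blobs in world at height z, largest in box (x0,x1,y0,y1)"""
    hsv=cv2.cvtColor(f['color'],cv2.COLOR_RGB2HSV); a,b=HS[col]
    m=cv2.inRange(hsv,(a,170,70),(b,255,255)); n,l,st,c=cv2.connectedComponentsWithStats(m); out=[]
    for i in range(1,n):
        if st[i,4]<40: continue
        v,u=np.nonzero(l==i); h=cv2.convexHull(np.stack([u,v],1).astype(np.int32))[:,0]
        w=np.array([at(s,f,p[0],p[1],z)[:2] for p in h]).astype(np.float32)
        r=cv2.minAreaRect(w)
        if box and not(box[0]<r[0][0]<box[1] and box[2]<r[0][1]<box[3]): continue
        out.append((st[i,4],np.round(r[0],0),np.round(r[1],0),round(r[2],1)))
    return out
E
python3 -m jog '{"grip":[0.9,0.9,0.9,0.9,1,1,1,1],"linear":[[0,0,0],[0,0,0],[0,0,0],[0,0,0],[0,0,0],[0,0,-1],[0,0,-2],[0,0,-3]],"roll":[0,0,0,0,0,0,0,0]}'
python3 -m jog '{"grip":[1,1,1,1,1,1,1,1],"linear":[[0,0,-3],[0,0,-3],[-1,-3,0],[-2,-3,0],[-2,-3.5,0],[-2,-3.5,0],[-2,-3.5,0],[-2,-3.5,0]],"roll":[0,0,0,0,0,0,0,0]}'
python3 -m jog '{"grip":[1,1,1,1,1,1,1,1],"linear":[[-2,-3.5,0],[-2,-3.5,0],[-2,-3.5,0],[-0.1,-3.5,0],[0,-3.5,0],[0,-3.5,0],[0,-3.5,0],[0,-3.5,0]],"roll":[0,0,0,0,0,0,0,0]}'
python3 - <<'E'
from h import *
s,f=snap('top'); B=(350,760,-450,420)
for c,z in [('green',120),('orange',56),('yellow',56),('red',50),('blue',50)]: print(c,seg(s,f,c,z,B))
cv2.imwrite('pics/t2.png',f['color'][:,:,::-1])
E
```

```text
clock: 15.25
tool_pos: [627.8, -311.6, 140.4]
orientation: [-3.14, -0.004, 0.005]
force: [0.1, 0.0, -0.3]
finger_gap: 92.7
grasp_force: 0.0
clock: 15.92
tool_pos: [517.0, -111.0, 202.4]
orientation: [3.141, 0.003, 0.001]
force: [0.6, 0.5, 0.0]
finger_gap: 93.1
grasp_force: 0.0
clock: 16.58
tool_pos: [456.2, 169.3, 202.8]
orientation: [-3.141, -0.004, -0.002]
force: [0.7, -0.7, 0.5]
finger_gap: 93.0
grasp_force: 0.0
green []
orange []
yellow [(np.int32(233), array([447., 338.]), array([77., 52.]), 9.7)]
red [(np.int32(104), array([657., 377.]), array([ 15., 132.]), 86.0), (np.int32(130), array([ 482., -211.]), array([46., 48.]), 27.4)]
blue []
```

```bash
python3 - <<'E'
from h import *
import pickle
s,f=pickle.load(open('f0.pkl','rb'))['top']; h=cv2.cvtColor(f['color'],cv2.COLOR_RGB2HSV)
for n,(u,v) in dict(g=(584,203),o=(206,190),y=(121,210),b=(396,232),w=(307,227),spot=(275,91),r=(498,201)).items():
    print(n,h[int(v/2.5+150),int(u/2.5+118)])
s,f=snap('top'); h=cv2.cvtColor(f['color'],cv2.COLOR_RGB2HSV)
# green anywhere around stand
for lo,hi in [((55,150,40),(80,255,255)),((5,200,100),(17,255,255)),((100,150,60),(125,255,255))]:
    m=cv2.inRange(h,lo,hi);n,l,st,c=cv2.connectedComponentsWithStats(m);print([(st[i].tolist()) for i in range(1,n) if st[i,4]>40])
E
```

```text
g [ 62 130 145]
o [ 14 224 228]
y [ 26 255 231]
b [112 161 195]
w [ 21   8 218]
spot [ 22  27 218]
r [  3 203 210]
[]
[]
[[269, 236, 14, 14, 149], [50, 289, 24, 23, 436]]
```

```bash
sed -i "s/^HS=.*/HS=dict(green=(50,75),yellow=(23,34),orange=(8,18),red=(0,5),blue=(105,125)); SM=dict(green=105,yellow=190,orange=195,red=150,blue=130)/; s/(a,170,70)/(a,SM[col],50)/" h.py
python3 - <<'E'
from h import *
import pickle
B=(350,760,-450,420)
for s,f in [pickle.load(open('f0.pkl','rb'))['top'],snap('top')]:
  for c,z in [('green',120),('green',56),('orange',56),('yellow',56),('red',50),('blue',50)]: print(c,z,seg(s,f,c,z,B))
s,f=snap('wrist')
for c,z in [('orange',56),('yellow',56)]: print(c,z,seg(s,f,c,z,B))
E
```

```text
green 120 [(np.int32(133), array([716., -47.]), array([18., 86.]), 1.4), (np.int32(328), array([ 467., -325.]), array([69., 60.]), 11.6)]
green 56 [(np.int32(133), array([729., -50.]), array([19., 89.]), 1.4), (np.int32(328), array([ 471., -338.]), array([71., 63.]), 11.6)]
orange 56 [(np.int32(308), array([483., 214.]), array([72., 56.]), 14.0)]
yellow 56 [(np.int32(334), array([448., 333.]), array([77., 61.]), 9.7)]
red 50 [(np.int32(123), array([657., 376.]), array([ 17., 132.]), 86.3), (np.int32(163), array([ 482., -211.]), array([49., 50.]), 45.8)]
blue 50 [(np.int32(158), array([432., -61.]), array([47., 47.]), 1.1)]
green 120 [(np.int32(132), array([716., -47.]), array([20., 86.]), 4.4), (np.int32(300), array([ 632., -304.]), array([61., 65.]), 1.4)]
green 56 [(np.int32(132), array([730., -50.]), array([21., 90.]), 4.4), (np.int32(300), array([ 642., -317.]), array([63., 68.]), 1.4)]
orange 56 []
yellow 56 [(np.int32(223), array([445., 339.]), array([73., 48.]), 9.7)]
red 50 [(np.int32(130), array([657., 376.]), array([ 18., 132.]), 86.3), (np.int32(155), array([ 482., -210.]), array([48., 48.]), 1.1)]
blue 50 [(np.int32(158), array([432., -61.]), array([47., 47.]), 1.1)]
orange 56 [(np.int32(318), array([533., 225.]), array([ 8., 59.]), 12.9), (np.int32(101), array([525., 223.]), array([ 4., 59.]), 14.9), (np.int32(3135), array([486., 213.]), array([74., 60.]), 14.2), (np.int32(53), array([ 482., -146.]), array([26.,  4.]), 14.6), (np.int32(200), array([456.,  90.]), array([21., 50.]), 54.5), (np.int32(356), array([447., -25.]), array([28., 52.]), 69.7)]
yellow 56 [(np.int32(3955), array([458., 327.]), array([90., 78.]), 9.5)]
```

```bash
python3 -m jog '{"grip":[1,1,1,1,1,1,1,1],"linear":[[0.4,-1.8,0],[0,-2,0],[0,0,1],[0,0,2],[0,0,3],[0,0,3],[0,0,3],[0,0,3]],"roll":[0,0,-7.1,-7,0,0,0,0]}'
python3 -m jog '{"grip":[1,1,1,1,0,0,0,0],"linear":[[0,0,2],[0,0,1.5],[0,0,0.8],[0,0,0],[0,0,0],[0,0,0],[0,0,0],[0,0,0]],"roll":[0,0,0,0,0,0,0,0]}' 3
python3 -m jog '{"grip":[0,0,0,0,0,0,0,0],"linear":[[0,0,0],[0,0,0],[0,0,0],[0,0,0],[0,0,-1],[0,0,-2],[0,0,-2],[0,0,-2]],"roll":[0,0,0,0,0,0,0,0]}'
```

```text
clock: 17.45
tool_pos: [460.9, 204.2, 51.0]
orientation: [-3.118, -0.387, -0.002]
force: [1.2, -0.5, -0.5]
finger_gap: 93.3
grasp_force: 0.0
clock: 18.12
tool_pos: [461.0, 205.6, 9.6]
orientation: [-3.117, -0.389, -0.002]
force: [0.0, 0.2, 0.3]
finger_gap: 70.7
grasp_force: 0.0
clock: 18.78
tool_pos: [460.3, 205.4, 79.9]
orientation: [3.117, 0.389, -0.001]
force: [-0.6, -0.3, -1.2]
finger_gap: 56.2
grasp_force: 3.0
```

```bash
python3 -m jog '{"grip":[0,0,0,0,0,0,0,0],"linear":[[0,0,-1],[0,0,-1],[0,0,0],[0.5,2,0],[0.6,2,0],[0.5,1.4,1],[0,0,2],[0,0,1.1]],"roll":[5.5,6,5.6,0,0,0,0,0]}'
python3 -m jog '{"grip":[0,0,0,0,0,0,0,0],"linear":[[0,0,0],[0,0,0],[0.5,0,0],[0.5,0,0],[0.5,0,0],[0.5,0,0],[0.5,0,-0.8],[0.5,0,-0.9]],"roll":[0,0,0,0,0,0,0,0]}'
python3 -m jog '{"grip":[0,0,0,0,0,0,0,0],"linear":[[0.5,0,-0.6],[0.5,0,-0.5],[0.5,0,-0.5],[0.6,0,-0.5],[0.6,0,-0.4],[0.5,0,-0.3],[0.7,0,-0.3],[0.6,0,-0.2]],"roll":[0,0,0,0,0,0,0,0]}'
python3 -m jog '{"grip":[0,0,0,0,0,0,0,0],"linear":[[0.7,0,-0.2],[0.7,0,-0.2],[0.7,0,0],[0.6,0,0],[0.6,0,0],[0.5,0,0],[0,0,0],[0,0,0]],"roll":[0,0,0,0,0,0,0,0]}'
python3 - <<'E'
from h import *
s,g=snap('wrist'); s,f=snap('scene')
a=cv2.resize(f['color'][130:290,230:390],(560,560))[:, :400]; b=cv2.resize(g['color'],(400,300)); b=cv2.copyMakeBorder(b,0,260,0,0,0)
cv2.imwrite('pics/l6.png',np.hstack([a,b])[:,:,::-1])
E
```

```text
clock: 19.45
tool_pos: [473.6, 150.0, 56.7]
orientation: [3.14, -0.081, -0.001]
force: [-0.1, -0.4, -2.0]
finger_gap: 55.8
grasp_force: 3.0
clock: 20.12
tool_pos: [504.2, 149.2, 74.9]
orientation: [3.14, -0.079, -0.001]
force: [-1.2, 0.7, -0.6]
finger_gap: 56.1
grasp_force: 3.0
clock: 20.78
tool_pos: [549.4, 147.0, 107.9]
orientation: [-3.141, 0.079, -0.0]
force: [-0.3, -0.1, -0.9]
finger_gap: 56.0
grasp_force: 3.0
clock: 21.45
tool_pos: [586.7, 145.1, 111.4]
orientation: [3.141, -0.079, -0.001]
force: [-0.6, -0.2, -0.8]
finger_gap: 56.0
grasp_force: 3.0
```

View pics/l6.png

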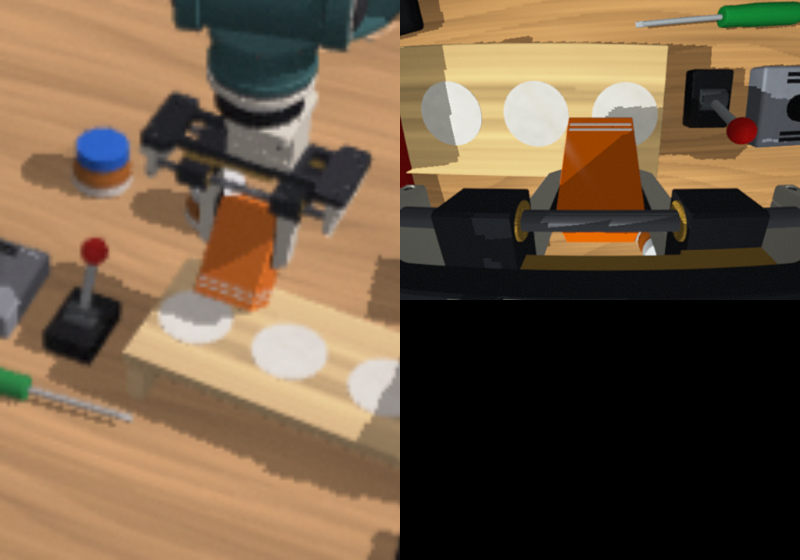

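The orange cup is about 60° down; I'll push it once more.

```bash
python3 -m jog '{"grip":[0,0,0,0,0,0,0,0],"linear":[[0,0,-1.5],[-2,0,0],[-2,0,0],[-1.8,0,0],[0,0,1],[0,0,1],[0,0,0],[0,0,0]],"roll":[0,0,0,0,0,0,0,0]}'
python3 -m jog '{"grip":[0,0,0,0,0,0,0,0],"linear":[[0.6,0,0],[0.6,0,0],[0.6,0,0],[0.6,0,-0.1],[0.6,0,-0.2],[0.6,0,-0.2],[0.6,0,-0.1],[0.6,0,0]],"roll":[0,0,0,0,0,0,0,0]}'
python3 -m jog '{"grip":[0,0,0,0,0,0,0,0],"linear":[[0.6,0,0],[0.5,0,0],[0.3,0,0],[0,0,0],[0,0,0],[0,0,-1],[0,0,-2],[0,0,-2]],"roll":[0,0,0,0,0,0,0,0]}'
python3 - <<'E'
from h import *
s,g=snap('wrist'); h=cv2.cvtColor(g['color'],cv2.COLOR_RGB2HSV)
m=cv2.inRange(h,(4,200,60),(18,255,255)); m[200:]=0
n,l,st,c=cv2.connectedComponentsWithStats(m); print([st[i].tolist() for i in range(1,n) if st[i,4]>200],'half-scale row of green was 134, orange 118')
E
```

```text
clock: 22.22
tool_pos: [528.9, 147.9, 106.2]
orientation: [3.14, -0.079, -0.002]
force: [0.3, 0.4, -0.8]
finger_gap: 56.0
grasp_force: 3.0
clock: 22.88
tool_pos: [577.5, 145.6, 113.0]
orientation: [-3.14, 0.079, -0.001]
force: [0.8, -0.0, -1.4]
finger_gap: 55.8
grasp_force: 3.0
clock: 23.55
tool_pos: [590.1, 144.9, 163.5]
orientation: [3.14, -0.078, -0.002]
force: [0.5, 0.4, -0.3]
finger_gap: 56.0
grasp_force: 3.0
[[217, 154, 79, 6, 402], [211, 168, 91, 32, 2467]] half-scale row of green was 134, orange 118
```

```bash
cat >> h.py <<'E'
def rowpred(f,x,z):
    "native wrist row of tool-frame point (x,0,z)"
    T=np.linalg.inv(np.array(f['tool_from_camera'])); p=T@np.array([x,0,z,1]); h=f['color'].shape[0]; F=h/2/np.tan(np.radians(f['vfov'])/2)
    a=p[:2]/-p[2]*[1,-1]; a=a*(1+f['k1']*(a@a)); return f['cy']+F*a[1]
def table(f):
    for t in range(40,95,5):
        c,s=np.cos(np.radians(t)),np.sin(np.radians(t)); 
        print(t,[(round(rowpred(f,L*c+28*s,-19+L*s-28*c)),round(rowpred(f,(L-90)*c+28*s,-19+(L-90)*s-28*c))) for L in (72,76,80)])
E
python3 - <<'E'
from h import *
s,g=snap('wrist'); table(g)
c=g['color'][100:260,190:310]; cv2.imwrite('pics/l7.png',cv2.resize(c[:,:,::-1],(450,600),interpolation=cv2.INTER_CUBIC))
E
```

```text
40 [(116, 264), (111, 256), (106, 248)]
45 [(120, 259), (115, 250), (111, 243)]
50 [(124, 253), (120, 245), (116, 237)]
55 [(129, 247), (125, 239), (122, 232)]
60 [(134, 240), (131, 234), (128, 227)]
65 [(139, 234), (137, 228), (134, 222)]
70 [(145, 228), (143, 223), (141, 218)]
75 [(151, 223), (149, 218), (148, 213)]
80 [(158, 217), (156, 213), (155, 209)]
85 [(164, 212), (163, 209), (162, 206)]
90 [(171, 208), (170, 205), (169, 202)]
```

View pics/l7.png

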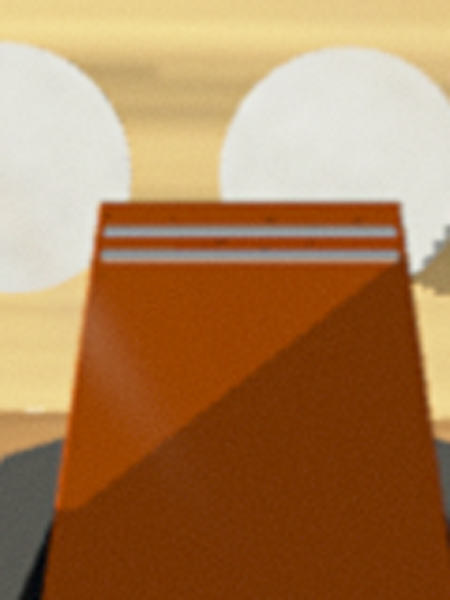

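The rim edge sits at native row 154, so θ is about 79°: good enough, as pressing the rim on the stand will flatten it. I'll carry it to peg 2.

```bash
python3 -m jog '{"grip":[0,0,0,0,0,0,0,0],"linear":[[0,0,-1],[0.5,1,-1.2],[0.5,2,0],[1,3,0],[1,3,0],[1,3,0],[1,3,0],[0,3,0]],"roll":[0,0,0,0,0,0,0,0]}'
python3 -m jog '{"grip":[0,0,0,0,0,0,0,0],"linear":[[0,3,0],[0,3,0],[0,3,0],[0,3,0],[0,2.5,0],[0,1.5,0],[0,1,0],[0,0,0]],"roll":[0,0,0,0,0,0,-3,0]}'
python3 -m jog '{"grip":[0,0,0,0,0,0,0,0],"linear":[[0,0,0],[0,0,0],[0,0,1],[0,0,1],[0,0,1],[0,0,1],[0,0,0],[0,0,0]],"roll":[0,0,0,0,0,0,0,0]}'
python3 - <<'E'
from h import *
print(arm.sense()['tool_pos'])
E
```

```text
clock: 24.32
tool_pos: [632.3, -39.7, 184.8]
orientation: [3.14, -0.079, -0.001]
force: [0.1, -0.5, -1.4]
finger_gap: 55.9
grasp_force: 3.0
clock: 24.98
tool_pos: [622.7, -209.1, 184.7]
orientation: [3.142, 0.005, -0.001]
force: [0.5, 0.3, -0.6]
finger_gap: 56.1
grasp_force: 3.0
clock: 25.65
tool_pos: [622.8, -206.9, 143.6]
orientation: [-3.141, -0.004, 0.002]
force: [-0.2, 1.3, -0.2]
finger_gap: 56.0
grasp_force: 3.0
[ 622.76948097 -206.88409803  143.64867753]
```

```bash
python3 -m jog '{"grip":[0,0,0,0,0,0,0,0],"linear":[[0,0,1],[0,0,1],[0.2,0,1],[0.3,0,0.8],[0.3,0,0.6],[0,0,0.6],[0,0,0.4],[0,0,0]],"roll":[0,0,0,0,0,0,0,0]}'
python3 -m jog '{"grip":[0,0,0,0,0,0,0,0],"linear":[[0.2,0,0.4],[0,0,0.3],[0,0,0],[0,0,0],[0,0,0],[0,0,0],[0,0,0],[0,0,0]],"roll":[0,0,0,0,0,0,0,0]}'
python3 - <<'E'
from h import *
s,g=snap('wrist'); h=cv2.cvtColor(g['color'],cv2.COLOR_RGB2HSV)
m=cv2.inRange(h,(4,200,60),(18,255,255)); m[200:]=0; m[:,:200]=0; m[:,315:]=0
v,u=np.nonzero(m); r=np.bincount(v); print('first rim row',np.nonzero(r>40)[0][:3], s['tool_pos'])
E
```

```text
clock: 26.32
tool_pos: [630.8, -207.0, 89.4]
orientation: [-3.141, -0.004, 0.002]
force: [0.4, 0.0, 0.0]
finger_gap: 56.0
grasp_force: 3.0
clock: 26.98
tool_pos: [633.1, -207.1, 83.8]
orientation: [3.142, 0.004, 0.0]
force: [-0.1, -0.8, 0.6]
finger_gap: 55.9
grasp_force: 3.0
first rim row [180 181 182] [ 633.12464232 -207.12216321   83.83399525]
```

```bash
python3 -m jog '{"grip":[0,0,0,0.9,0.9,0.9,1,1],"linear":[[-0.3,0,0.2],[0,0,0],[0,0,0],[0,0,0],[0,0,0],[0,0,0],[0,0,-0.5],[0,0,-1]],"roll":[0,0,0,0,0,0,0,0]}'
python3 -m jog '{"grip":[1,1,1,1,1,1,1,1],"linear":[[0,0,-2],[0,0,-3],[0,0,-3],[0,0,-2],[-2,-3,0],[-2,-3.5,0],[-2,-3.5,0],[-2,-3.5,0]],"roll":[0,0,0,0,0,0,0,0]}'
python3 -m jog '{"grip":[1,1,1,1,1,1,1,1],"linear":[[-2,-3.5,0],[-2,-3.5,0],[-2,-3.5,0],[-2,-3.5,0],[-2,-3.5,0],[-1,-3.5,0],[0,-3.5,0],[0,-2.5,0]],"roll":[0,0,0,0,0,0,0,0]}'
python3 - <<'E'
from h import *
B=(350,760,-450,420)
s,f=snap('top')
for c,z in [('green',120),('orange',120),('orange',56),('yellow',56),('red',50),('blue',50)]: print(c,z,seg(s,f,c,z,B))
s,f=snap('wrist'); print(s['tool_pos'])
for c,z in [('orange',56),('yellow',56)]: print(c,z,seg(s,f,c,z,B))
E
```

```text
clock: 27.7
tool_pos: [629.6, -206.9, 96.1]
orientation: [-3.141, -0.004, 0.003]
force: [-0.3, 0.4, -0.3]
finger_gap: 85.0
grasp_force: 0.0
clock: 28.37
tool_pos: [548.7, -71.2, 197.6]
orientation: [3.142, 0.002, 0.002]
force: [0.4, 0.3, 0.7]
finger_gap: 92.8
grasp_force: 0.0
clock: 29.03
tool_pos: [438.3, 199.9, 198.3]
orientation: [-3.14, -0.006, -0.003]
force: [0.3, -1.2, -0.5]
finger_gap: 93.0
grasp_force: 0.0
green 120 [(np.int32(133), array([716., -47.]), array([18., 86.]), 1.4), (np.int32(271), array([ 632., -304.]), array([61., 65.]), 1.5)]
orange 120 [(np.int32(286), array([ 630., -201.]), array([61., 57.]), 0.5)]
orange 56 [(np.int32(286), array([ 640., -209.]), array([64., 59.]), 0.5)]
yellow 56 []
red 50 [(np.int32(128), array([657., 375.]), array([ 18., 132.]), 86.3), (np.int32(160), array([ 510., -231.]), array([49., 50.]), 45.9)]
blue 50 [(np.int32(132), array([432., -61.]), array([47., 47.]), 1.1)]
[438.47576019 202.37212779 197.96331947]
orange 56 [(np.int32(242), array([452.,  94.]), array([24., 51.]), 64.0), (np.int32(437), array([445., -22.]), array([31., 52.]), 71.6)]
yellow 56 [(np.int32(4013), array([457., 330.]), array([90., 72.]), 9.8)]
```

The orange cup is seated on peg 2. The red jar has been knocked to about (510,-231), which I'll handle later. Next is the yellow cup.

```bash
python3 -m jog '{"grip":[1,1,1,1,1,1,1,1],"linear":[[-0.7,-3.5,0],[-0.5,-3.5,0],[-0.5,-3.3,0],[0,-2.5,0],[0,0,1],[0,0,2],[0,0,3],[0,0,3]],"roll":[0,0,0,0,-4.8,-4.7,0,0]}'
python3 -m jog '{"grip":[1,1,1,1,1,0,0,0],"linear":[[0,0,3],[0,0,3],[0,0,2],[0,0,1.2],[0,0,0.7],[0,0,0],[0,0,0],[0,0,0]],"roll":[0,0,0,0,0,0,0,0]}' 3
python3 -m jog '{"grip":[0,0,0,0,0,0,0,0],"linear":[[0,0,0],[0,0,0],[0,0,0],[0,0,0],[0,0,-1],[0,0,-2],[0,0,-2],[0,0,-2]],"roll":[0,0,0,0,0,0,0,0]}'
```

```text
clock: 29.8
tool_pos: [422.5, 325.2, 107.1]
orientation: [-3.129, -0.265, -0.003]
force: [1.2, 0.6, -0.3]
finger_gap: 92.9
grasp_force: 0.0
clock: 30.47
tool_pos: [422.7, 325.8, 9.3]
orientation: [-3.129, -0.263, -0.003]
force: [-0.3, -0.2, 0.3]
finger_gap: 77.3
grasp_force: 0.0
clock: 31.13
tool_pos: [421.7, 325.3, 79.0]
orientation: [3.13, 0.264, -0.0]
force: [-0.4, -0.3, 0.3]
finger_gap: 56.6
grasp_force: 3.0
```

```bash
python3 -m jog '{"grip":[0,0,0,0,0,0,0,0],"linear":[[0,0,-1],[0,0,-1],[1,2.7,0],[1,3,0],[1,3,0],[1,3,0],[1,3,0],[1.1,2,0]],"roll":[6.2,6.3,0,0,0,0,0,0]}'
python3 -m jog '{"grip":[0,0,0,0,0,0,0,0],"linear":[[0,0,1],[0,0,2],[0,0,1.2],[0,0,0],[0,0,0],[0.5,0,0],[0.5,0,0],[0.5,0,0]],"roll":[0,0,0,0,0,0,0,0]}'
python3 -m jog '{"grip":[0,0,0,0,0,0,0,0],"linear":[[0.5,0,0],[0.5,0,-0.8],[0.5,0,-0.9],[0.5,0,-0.6],[0.5,0,-0.5],[0.5,0,-0.5],[0.6,0,-0.5],[0.6,0,-0.4]],"roll":[0,0,0,0,0,0,0,0]}'
python3 -m jog '{"grip":[0,0,0,0,0,0,0,0],"linear":[[0.5,0,-0.3],[0.7,0,-0.3],[0.6,0,-0.2],[0.7,0,-0.2],[0.7,0,-0.2],[0.7,0,0],[0.6,0,0],[0.6,0,0]],"roll":[0,0,0,0,0,0,0,0]}'
python3 - <<'E'
from h import *
s,g=snap('wrist'); h=cv2.cvtColor(g['color'],cv2.COLOR_RGB2HSV)
m=cv2.inRange(h,(22,190,40),(34,255,255)); m[200:]=0; m[:,200:]=m[:,200:]; m[:,:200]=0; m[:,330:]=0
v,u=np.nonzero(m); r=np.bincount(v); print('first rim row',np.nonzero(r>40)[0][:3], s['tool_pos'])
E
```

```text
clock: 31.8
tool_pos: [474.4, 153.4, 98.4]
orientation: [3.14, -0.08, 0.001]
force: [-0.9, 0.3, -0.9]
finger_gap: 56.8
grasp_force: 3.0
clock: 32.47
tool_pos: [490.0, 155.3, 56.5]
orientation: [-3.14, 0.078, -0.001]
force: [-4.7, 1.8, 1.7]
finger_gap: 55.9
grasp_force: 3.0
clock: 33.13
tool_pos: [532.0, 152.7, 98.3]
orientation: [-3.141, 0.079, -0.001]
force: [-1.0, 0.4, -0.5]
finger_gap: 56.3
grasp_force: 3.0
clock: 33.8
tool_pos: [582.9, 150.1, 109.5]
orientation: [3.141, -0.079, -0.0]
force: [-0.8, 0.4, 0.0]
finger_gap: 56.0
grasp_force: 3.0
first rim row [161 162 163] [582.94722364 150.12496018 109.54269305]
```

The yellow cup is about 84° down. I'll take it to peg 3.

```bash
python3 -m jog '{"grip":[0,0,0,0,0,0,0,0],"linear":[[0,0,-1],[0,0,-2],[0,0,-2],[0.5,1,-2],[1,3,-0.6],[1,3,0],[1,3,0],[1,3,0]],"roll":[0,0,0,0,0,0,0,0]}'
python3 -m jog '{"grip":[0,0,0,0,0,0,0,0],"linear":[[1,3,0],[0,3,0],[0,3,0],[0,2,0],[0,1,0],[0,0,0],[0,0,0],[0,0,0]],"roll":[0,0,0,0,-3,0,0,0]}'
python3 -m jog '{"grip":[0,0,0,0,0,0,0,0],"linear":[[0,0,1],[0,0,1.5],[0,0,1.5],[0,0,1],[0,0,0],[0,0,0],[0,0,0],[0,0,0]],"roll":[0,0,0,0,0,0,0,0]}'
```

```text
clock: 34.52
tool_pos: [620.8, 16.9, 186.7]
orientation: [-3.141, 0.078, -0.001]
force: [-0.0, 0.3, 0.2]
finger_gap: 56.1
grasp_force: 3.0
clock: 35.18
tool_pos: [624.7, -101.5, 186.0]
orientation: [-3.141, -0.002, -0.0]
force: [-0.2, -0.0, -0.6]
finger_gap: 55.9
grasp_force: 3.0
clock: 35.85
tool_pos: [625.1, -102.3, 136.4]
orientation: [3.141, 0.003, 0.002]
force: [0.2, 0.6, -0.3]
finger_gap: 56.5
grasp_force: 3.0
```

```bash
python3 -m jog '{"grip":[0,0,0,0,0,0,0,0],"linear":[[0,0,1],[0.2,0,1],[0.2,0,1],[0.1,0,1],[0,0,0.7],[0,0,0.4],[0,0,0.3],[0,0,0]],"roll":[0,0,0,0,0,0,0,0]}'
python3 -m jog '{"grip":[0,0,0.9,0.9,0.9,1,1,1],"linear":[[0,0,0],[0,0,0],[0,0,0],[0,0,0],[0,0,0],[0,0,0],[0,0,-1],[0,0,-2]],"roll":[0,0,0,0,0,0,0,0]}'
python3 -m jog '{"grip":[1,1,1,1,1,1,1,1],"linear":[[0,0,-2],[0,0,-3],[0,0,-3],[0,0,-2],[-3,0,0],[-3,0,0],[-3,0,0],[-3,0,0]],"roll":[0,0,0,0,0,0,0,0]}'
python3 -m jog '{"grip":[0,0,0,0,0,0,0,0],"linear":[[-2,-2,0],[0,-3,0],[0,-3,0],[0,-3,0],[0,0,0],[0,0,0],[0,0,0],[0,0,0]],"roll":[0,0,0,0,0,0,0,0]}'
python3 - <<'E'
from h import *
B=(350,760,-450,420)
s,f=snap('top')
for c,z in [('green',120),('orange',120),('yellow',120),('red',50),('red',83),('blue',50)]: print(c,z,seg(s,f,c,z,B))
s,g=snap('scene'); s,w=snap('wrist'); print(s['tool_pos'],s['orientation'])
import pickle; pickle.dump((s,w,g),open('w4.pkl','wb'))
a=cv2.resize(g['color'][130:290,130:290],(430,430)); b=cv2.resize(f['color'][150:258,118:400],(430,165)); 
cv2.imwrite('pics/v.png',np.vstack([a,b])[:,:,::-1])
w2=cv2.resize(w['color'],(370,278)); w2=cv2.copyMakeBorder(w2,0,595-278,0,0,0)
cv2.imwrite('pics/v.png',np.hstack([np.vstack([a,b]),w2])[:,:,::-1])
E
```

```text
clock: 36.52
tool_pos: [629.5, -102.2, 81.0]
orientation: [-3.141, -0.004, 0.001]
force: [-0.2, 0.2, -0.6]
finger_gap: 56.1
grasp_force: 3.0
clock: 37.18
tool_pos: [628.7, -102.0, 110.2]
orientation: [-3.141, -0.004, 0.005]
force: [0.0, 0.1, 0.0]
finger_gap: 90.6
grasp_force: 0.0
clock: 37.85
tool_pos: [508.4, -102.4, 212.3]
orientation: [3.141, 0.004, 0.001]
force: [-0.6, -0.8, 0.1]
finger_gap: 93.2
grasp_force: 0.0
clock: 38.52
tool_pos: [489.5, 6.7, 212.0]
orientation: [3.141, 0.002, 0.0]
force: [1.6, 0.5, -0.7]
finger_gap: 44.4
grasp_force: 0.0
green 120 [(np.int32(133), array([716., -47.]), array([18., 86.]), 1.4), (np.int32(274), array([ 632., -304.]), array([61., 65.]), 1.5)]
orange 120 [(np.int32(285), array([ 630., -201.]), array([61., 57.]), 0.5)]
yellow 120 [(np.int32(283), array([ 632., -100.]), array([65., 53.]), 0.9)]
red 50 [(np.int32(121), array([657., 375.]), array([ 18., 132.]), 86.3), (np.int32(40), array([622.,  13.]), array([23., 23.]), 46.6), (np.int32(158), array([ 510., -231.]), array([49., 50.]), 45.9)]
red 83 [(np.int32(121), array([651., 369.]), array([ 18., 129.]), 86.3), (np.int32(40), array([617.,  13.]), array([23., 23.]), 46.6), (np.int32(158), array([ 507., -227.]), array([48., 49.]), 45.9)]
blue 50 [(np.int32(57), array([433., -46.]), array([44., 18.]), 1.1)]
[489.51262615   6.60537592 211.72976537] [ 3.14148781e+00  1.69239105e-03 -7.24050617e-05]
```

View pics/v.png

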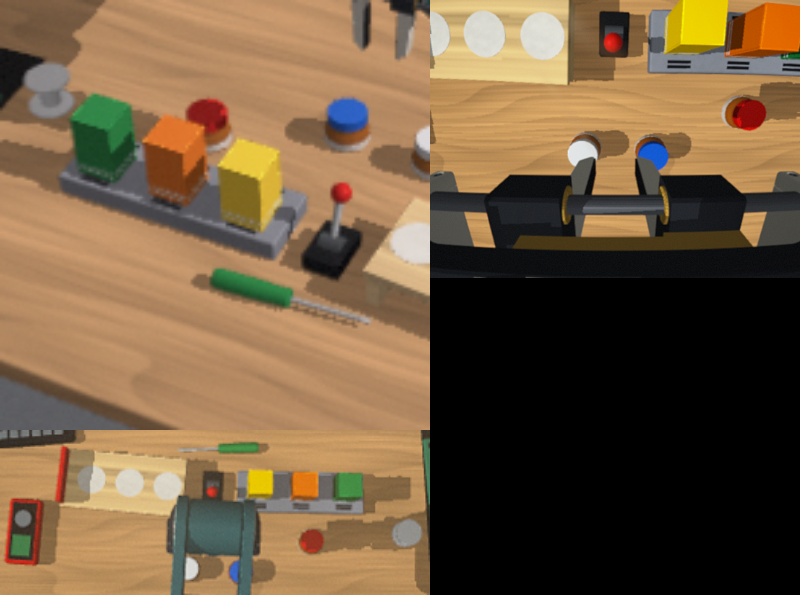

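All three cups are flat on their pegs and the lever is still off, with its ball at about (618,11). Next I'll throw the lever with the fingers shut.

```bash
python3 -m jog '{"grip":[0,0,0,0,0,0,0,0],"linear":[[3,-0.4,1],[3,0,2],[1,0,3],[0,0,3],[0,0,3],[0,0,2.2],[0,0,0],[2,0,0]],"roll":[0,0,0,0,0,0,0,0]}'
python3 -m jog '{"grip":[0,0,0,0,0,0,0,0],"linear":[[1,0,0],[1,0,0],[1,0,0],[1,0,0],[1,0,0],[1,0,0],[0.8,0,0],[0,0,0]],"roll":[0,0,0,0,0,0,0,0]}'
python3 -m jog '{"grip":[0,0,0,0],"linear":[[0.5,0,0],[0.2,0,0],[0,0,0],[0,0,0]],"roll":[0,0,0,0]}'
```

```text
clock: 39.33
tool_pos: [577.5, 11.2, 69.1]
orientation: [-3.142, -0.003, 0.005]
force: [-0.8, -0.8, -0.6]
finger_gap: 0.6
grasp_force: 0.0
clock: 40.0
tool_pos: [648.7, 11.8, 69.4]
orientation: [-3.142, -0.004, -0.0]
force: [0.1, 0.4, -0.4]
finger_gap: 0.3
grasp_force: 0.0
clock: 40.33
tool_pos: [654.4, 11.8, 69.7]
orientation: [-3.142, -0.004, -0.0]
force: [1.2, -0.8, 0.5]
finger_gap: 0.6
grasp_force: 0.0
```

```bash
for i in 1 2; do python3 -m jog '{"grip":[0,0,0],"linear":[[0.3,0,0],[0,0,0],[0,0,0]],"roll":[0,0,0]}'; done; python3 - <<'E'
from h import *
for n in ['scene','top']:
    s,f=snap(n); print(n,seg(s,f,'red',83,(560,760,-60,80)))
E
```

```text
clock: 40.58
tool_pos: [655.8, 11.8, 69.6]
orientation: [-3.142, -0.004, 0.007]
force: [-17.4, -0.0, 7.8]
finger_gap: 0.4
grasp_force: 8.5
clock: 40.83
tool_pos: [656.5, 11.8, 69.4]
orientation: [3.142, 0.003, -0.016]
force: [-39.3, 0.4, 17.8]
finger_gap: 0.7
grasp_force: 20.1
scene [(np.int32(47), array([680.,  10.]), array([31., 22.]), 24.3)]
top []
```

The lever is hard against its stop. I'll back off and get the jar positions.

```bash
python3 -m jog '{"grip":[0,0,0,0,0,1,1,1],"linear":[[-1,0,0],[-3,0,0],[-3,0,0],[-3,0,-2],[-3,0,-3],[-3,0,-3],[0,0,-3],[0,0,-2]],"roll":[0,0,0,0,0,0,0,0]}'
python3 -m jog '{"grip":[1,1,1,1],"linear":[[0,0,0],[0,0,0],[0,0,0],[0,0,0]],"roll":[0,0,0,0]}'
python3 - <<'E'
from h import *
import pickle
s,w,g=pickle.load(open('w4.pkl','rb'))
for n,u,v in [('white',583-430,152),('blue',652-430,155),('red',749-430,115)]: print(n,at(s,w,u/.7227,v/.7227,50).round(0)[:2])
s,f=snap('scene')
print(seg(s,f,'red',83,(560,760,-60,80)),seg(s,f,'red',50,(400,560,-300,-150)),seg(s,f,'blue',50,(350,560,-200,100)))
s,f=snap('wrist'); print(s['tool_pos'],s['joint_pos'][5],s['orientation'])
# white cap: hough circles in wrist view
for c in [('red',50,(400,600,-300,-150)),('blue',50,(350,560,-200,100))]: print(c[0],seg(s,f,*c))
h=cv2.cvtColor(f['color'],cv2.COLOR_RGB2HSV); m=cv2.inRange(h,(0,0,150),(180,45,255)); n,l,st,c=cv2.connectedComponentsWithStats(m)
print([(st[i].tolist(),at(s,f,c[i][0],c[i][1],50)[:2].round(),at(s,f,c[i][0],c[i][1],60)[:2].round()) for i in range(1,n) if st[i,4]>300])
E
```

```text
clock: 41.6
tool_pos: [500.8, 11.5, 202.4]
orientation: [3.141, 0.004, 0.007]
force: [1.7, 0.2, 0.4]
finger_gap: 15.9
grasp_force: 0.0
clock: 41.93
tool_pos: [501.2, 11.5, 197.2]
orientation: [-3.142, -0.004, 0.003]
force: [-0.4, 0.5, 0.0]
finger_gap: 42.8
grasp_force: 0.0
white [442.  65.]
blue [437. -60.]
red [ 511. -228.]
[(np.int32(50), array([676.,   8.]), array([31., 22.]), 24.3)] [(np.int32(132), array([ 514., -227.]), array([62., 50.]), 70.6)] [(np.int32(150), array([442., -58.]), array([61., 50.]), 24.2)]
[501.20757094  11.46293889 197.25559547] 1.5404507618553456 [-3.14153397e+00 -3.65524604e-03  3.01930368e-03]
red [(np.int32(1566), array([ 512., -228.]), array([62., 53.]), 66.1)]
blue [(np.int32(624), array([446., -69.]), array([57., 28.]), 52.0)]
[([43, 21, 60, 67, 3110], array([642., 216.]), array([640., 210.])), ([0, 23, 23, 63, 1104], array([645., 294.]), array([643., 285.])), ([125, 24, 63, 68, 3393], array([635., 122.]), array([634., 118.])), ([192, 207, 43, 38, 670], array([445.,  61.]), array([450.,  60.]))]
```

```bash
python3 -m jog '{"grip":[1,1,1,1,1,1,1,1],"linear":[[-2,-2,0],[-2,-2,0],[-2.2,-1.3,0],[0,0,0],[0,0,0],[0,0,0],[0,0,0],[0,0,0]],"roll":[0,0,0,-7,-7,-7,-7,-7]}'
python3 -m jog '{"grip":[1,1,1,1,1,1,1,1],"linear":[[0,0,0],[0,0,0],[0,0,0],[0,0,0],[0,0,0],[0,0,0],[0,0,0],[0,0,0]],"roll":[-7,-7,-7,-7,-7,-7,-7,-2.9]}'
python3 -m jog '{"grip":[1,1,1,1,1,1,1,1],"linear":[[0,0,0],[0,0,2],[0,0,3],[0,0,3],[0,0,3],[0,0,2],[0,0,0],[0,0,0]],"roll":[0,0,0,0,0,0,0,0]}'
python3 - <<'E'
from h import *
s,f=snap('wrist'); print(s['tool_pos'],s['joint_pos'][5])
h=cv2.cvtColor(f['color'],cv2.COLOR_RGB2HSV); m=cv2.inRange(h,(0,0,130),(180,60,255)); n,l,st,c=cv2.connectedComponentsWithStats(m)
print([(st[i].tolist(),at(s,f,c[i][0],c[i][1],50)[:2].round()) for i in range(1,n) if st[i,4]>300])
print(seg(s,f,'blue',50,(350,560,-200,100)))
E
```

```text
clock: 42.7
tool_pos: [439.3, 64.4, 197.9]
orientation: [-2.992, -0.957, 0.002]
force: [-0.7, 0.4, 0.2]
finger_gap: 92.8
grasp_force: 0.0
clock: 43.37
tool_pos: [439.3, 64.3, 197.8]
orientation: [-2.27, -2.171, 0.001]
force: [-0.0, 0.3, 0.1]
finger_gap: 93.1
grasp_force: 0.0
clock: 44.03
tool_pos: [439.0, 64.3, 68.2]
orientation: [-2.279, -2.16, 0.002]
force: [-0.8, -0.2, 0.0]
finger_gap: 93.0
grasp_force: 0.0
[438.97012365  64.26394716  68.19663345] 0.14127279884086252
[([490, 98, 22, 84, 1323], array([619., 113.])), ([218, 177, 74, 73, 4190], array([438.,  69.])), ([117, 217, 66, 51, 1216], array([356.,  47.])), ([329, 217, 68, 51, 1231], array([518.,  38.]))]
[(np.int32(368), array([434., -28.]), array([11., 39.]), 87.0)]
```

```bash
python3 -m jog '{"grip":[1,1,1,1,0,0,0,0],"linear":[[0.3,0,2],[0,0,2],[0,0,1.5],[0,0,0.5],[0,0,0],[0,0,0],[0,0,0],[0,0,0]],"roll":[0,0,0,0,0,0,0,0]}' 20
python3 -m jog '{"grip":[0,0,0,0,0,0,0,0],"linear":[[0,0,0],[0,0,0],[0,0,0],[0,0,-1],[0,0,-2],[0,0,-3],[0,0,-3],[0,0,-2.5]],"roll":[0,0,0,0,0,0,0,0]}'
```

```text
clock: 44.75
tool_pos: [440.3, 67.4, 9.9]
orientation: [2.278, 2.162, 0.002]
force: [-0.3, 0.4, -0.4]
finger_gap: 70.7
grasp_force: 0.0
clock: 45.42
tool_pos: [439.5, 67.3, 126.2]
orientation: [2.278, 2.163, 0.001]
force: [0.3, 0.8, -2.9]
finger_gap: 60.8
grasp_force: 20.0
```

```bash
python3 -m jog '{"grip":[0,0,0,0,0,0,0,0],"linear":[[1.4,1.1,0],[2.5,2,0],[3,2,0],[3,2,0],[3,2,0],[3,3,0],[3,3,0],[2.5,2,0]],"roll":[0,0,0,0,0,0,0,0]}'
python3 -m jog '{"grip":[0,0,0,0,0,0,0,0],"linear":[[2,1.5,0],[1,0.5,0],[0,0,0],[0,0,1],[0,0,1.5],[0,0,1.5],[0,0,0.5],[0,0,0]],"roll":[0,0,0,0,0,0,0,0]}'
python3 - <<'E'
from h import *
s,f=snap('wrist'); print(s['tool_pos'])
h=cv2.cvtColor(f['color'],cv2.COLOR_RGB2HSV); m=cv2.inRange(h,(0,0,150),(180,60,255)); n,l,st,c=cv2.connectedComponentsWithStats(m)
print([(st[i].tolist(),at(s,f,c[i][0],c[i][1],60)[:2].round()) for i in range(1,n) if st[i,4]>300])
E
```

```text
clock: 46.08
tool_pos: [622.0, 273.0, 123.6]
orientation: [2.278, 2.163, 0.0]
force: [0.3, -1.2, -2.0]
finger_gap: 61.3
grasp_force: 20.0
clock: 46.75
tool_pos: [640.5, 299.0, 75.9]
orientation: [-2.278, -2.162, 0.005]
force: [0.2, 0.3, -2.5]
finger_gap: 61.2
grasp_force: 20.0
[640.52812796 299.01459687  75.86681117]
[([272, 192, 82, 76, 1304], array([693., 278.])), ([205, 206, 103, 63, 5106], array([639., 282.])), ([159, 216, 49, 52, 1214], array([583., 282.])), ([228, 297, 56, 10, 388], array([635., 229.]))]
```

```bash
python3 -m jog '{"grip":[0,0,0,0,0],"linear":[[0.2,0.2,0.3],[0,0,0.3],[0,0,0],[0,0,0],[0,0,0]],"roll":[0,0,0,0,0]}'; python3 -m jog '{"grip":[0,0,0,0],"linear":[[0,0,0.2],[0,0,0],[0,0,0],[0,0,0]],"roll":[0,0,0,0]}'
```

```text
clock: 47.22
tool_pos: [644.0, 302.0, 72.8]
orientation: [2.278, 2.163, 0.0]
force: [0.3, -0.4, -2.3]
finger_gap: 61.1
grasp_force: 20.0
clock: 47.55
tool_pos: [643.9, 302.0, 70.6]
orientation: [2.278, 2.163, -0.0]
force: [1.0, 0.3, -2.7]
finger_gap: 61.0
grasp_force: 20.0
```

Still carrying the weight (-2.5 N), so down a little more.

```bash
python3 -m jog '{"grip":[0,0,0,0],"linear":[[0,0,0.15],[0,0,0],[0,0,0],[0,0,0]],"roll":[0,0,0,0]}'; python3 -m jog '{"grip":[0,0,0,0],"linear":[[0,0,0.1],[0,0,0],[0,0,0],[0,0,0]],"roll":[0,0,0,0]}'
```

```text
clock: 47.88
tool_pos: [644.1, 302.0, 69.4]
orientation: [2.278, 2.163, 0.001]
force: [0.7, 0.6, 2.1]
finger_gap: 61.2
grasp_force: 20.0
clock: 48.22
tool_pos: [644.1, 302.1, 69.3]
orientation: [2.278, 2.163, 0.001]
force: [-4.9, -2.0, 9.7]
finger_gap: 60.6
grasp_force: 20.0
```

```bash
python3 -m jog '{"grip":[1,1,1,1,1,1,1,1],"linear":[[0,0,0],[0,0,0],[0,0,0],[0,0,0],[0,0,0],[0,0,-2],[0,0,-3],[0,0,-3]],"roll":[0,0,0,0,0,0,0,0]}'
python3 -m jog '{"grip":[1,1,1,1,1,1,1,1],"linear":[[0,0,-3],[-2,-1,0],[-3,-2,0],[-3.5,-2,0],[-3.5,-2,0],[-3.5,-2,0],[-3.5,-2,0],[-3.5,-2,0]],"roll":[0,0,0,0,0,0,0,0]}'
python3 -m jog '{"grip":[1,1,1,1,1,1,1,1],"linear":[[-3.5,-2,0],[-3.5,-2,0],[-3,-1.9,0],[-3,0,0],[-1.8,0,2],[0,0,3],[0,0,3],[0,0,4]],"roll":[0,0,0,0,0,0,0,0]}'
python3 -m jog '{"grip":[1,1],"linear":[[0,0,0],[0,0,0]],"roll":[0,0]}'
python3 - <<'E'
from h import *
s,f=snap('wrist'); print(s['tool_pos'])
print(seg(s,f,'blue',50,(350,560,-200,100)))
s,f=snap('scene'); h=cv2.cvtColor(f['color'],cv2.COLOR_RGB2HSV); print(seg(s,f,'red',83,(560,760,-60,80)))
E
```

```text
clock: 48.88
tool_pos: [643.4, 301.7, 148.0]
orientation: [-2.278, -2.163, 0.003]
force: [1.0, -0.1, 0.4]
finger_gap: 92.5
grasp_force: 0.0
clock: 49.55
tool_pos: [501.1, 82.8, 177.9]
orientation: [2.278, 2.164, 0.0]
force: [-0.2, -1.6, 0.3]
finger_gap: 93.0
grasp_force: 0.0
clock: 50.22
tool_pos: [436.6, -61.4, 58.6]
orientation: [2.277, 2.16, 0.003]
force: [0.6, -0.8, -0.8]
finger_gap: 93.3
grasp_force: 0.0
clock: 50.38
tool_pos: [435.0, -60.6, 57.5]
orientation: [-2.276, -2.161, 0.003]
force: [-0.3, 0.3, 1.1]
finger_gap: 93.3
grasp_force: 0.0
[434.98513527 -60.58566911  57.54692314]
[(np.int32(4530), array([433., -61.]), array([57., 53.]), 64.2)]
[(np.int32(50), array([676.,   8.]), array([31., 22.]), 24.3)]
```

```bash
python3 -m jog '{"grip":[1,1,1,0,0,0,0,0],"linear":[[0,0,2],[0,0,2],[0,0,0.9],[0,0,0],[0,0,0],[0,0,0],[0,0,0],[0,0,0]],"roll":[0,0,0,0,0,0,0,0]}'
python3 -m jog '{"grip":[0,0,0,0,0,0,0,0],"linear":[[0,0,0],[0,0,0],[0,0,-1],[0,0,-2],[0,0,-3],[0,0,-3],[0,0,-2.6],[0,0,0]],"roll":[0,0,0,0,0,0,0,0]}'
python3 -m jog '{"grip":[0,0,0,0,0,0,0,0],"linear":[[2,1.3,0],[3,2,0],[3,2,0],[3,2,0],[3,2,0],[3,2,0],[3,2,0],[3,2,0]],"roll":[0,0,0,0,0,0,0,0]}'
python3 -m jog '{"grip":[0,0,0,0,0,0,0,0],"linear":[[3,2,0],[2,1.5,0],[0,0,0],[0,0,1],[0,0,2],[0,0,1.5],[0,0,0],[0,0,0]],"roll":[0,0,0,0,0,0,0,0]}'
```

```text
clock: 51.15
tool_pos: [436.3, -60.9, 10.1]
orientation: [2.278, 2.162, 0.001]
force: [-2.6, -0.4, 1.1]
finger_gap: 64.1
grasp_force: 1.0
clock: 51.82
tool_pos: [437.6, -61.1, 131.1]
orientation: [2.274, 2.159, 0.006]
force: [0.9, -0.1, -0.8]
finger_gap: 60.6
grasp_force: 20.0
clock: 52.48
tool_pos: [601.1, 162.8, 124.7]
orientation: [-2.278, -2.163, 0.001]
force: [0.1, -0.8, -2.2]
finger_gap: 61.0
grasp_force: 20.0
clock: 53.15
tool_pos: [637.3, 208.4, 79.1]
orientation: [-2.278, -2.162, 0.003]
force: [0.7, 0.3, -1.9]
finger_gap: 60.7
grasp_force: 20.0
```

```bash
python3 -m jog '{"grip":[0,0,0,0,0],"linear":[[0,0,0.4],[0,0,0.3],[0,0,0],[0,0,0],[0,0,0]],"roll":[0,0,0,0,0]}'; python3 -m jog '{"grip":[0,0,0,0],"linear":[[0,0,0.15],[0,0,0],[0,0,0],[0,0,0]],"roll":[0,0,0,0]}'
```

```text
clock: 53.57
tool_pos: [638.3, 209.1, 73.5]
orientation: [2.278, 2.163, 0.001]
force: [-0.4, 0.7, -2.1]
finger_gap: 60.8
grasp_force: 20.0
clock: 53.9
tool_pos: [638.1, 209.1, 71.6]
orientation: [2.278, 2.163, -0.0]
force: [-0.3, -0.6, -2.0]
finger_gap: 60.8
grasp_force: 20.0
```

```bash
python3 -m jog '{"grip":[0,0,0,0],"linear":[[0,0,0.15],[0,0,0],[0,0,0],[0,0,0]],"roll":[0,0,0,0]}'; python3 -m jog '{"grip":[0,0,0,0],"linear":[[0,0,0.08],[0,0,0],[0,0,0],[0,0,0]],"roll":[0,0,0,0]}'
```

```text
clock: 54.23
tool_pos: [638.1, 209.1, 70.0]
orientation: [-2.278, -2.163, 0.0]
force: [-0.4, 0.3, -2.4]
finger_gap: 61.4
grasp_force: 20.0
clock: 54.57
tool_pos: [638.1, 209.1, 69.9]
orientation: [2.278, 2.163, 0.0]
force: [-4.3, -0.2, 5.7]
finger_gap: 60.8
grasp_force: 20.0
```

```bash
python3 -m jog '{"grip":[1,1,1,1,1,1,1,1],"linear":[[0,0,0],[0,0,0],[0,0,0],[0,0,0],[0,0,0],[0,0,-2],[0,0,-3],[0,0,-3]],"roll":[0,0,0,0,0,0,0,0]}'
python3 -m jog '{"grip":[1,1,1,1,1,1,1,1],"linear":[[0,0,-3],[0,0,0],[0,0,0],[0,0,0],[0,0,0],[0,0,0],[0,0,0],[0,0,0]],"roll":[0,7,7,7,7,7,7,7]}'
python3 -m jog '{"grip":[1,1,1,1,1,1,1,1],"linear":[[0,0,0],[0,0,0],[0,0,0],[0,0,0],[0,0,0],[0,0,0],[-1,2,0],[-2,3,0]],"roll":[7,7,7,7,7,2.9,0,0]}'
python3 -m jog '{"grip":[1,1,1,1,1,1,1,1],"linear":[[-2,3.5,0],[-2,3.5,0],[-2,3.5,0],[-2,3.5,0],[-1.7,3.5,0],[0,3.5,0],[0,3.5,0],[0,3.5,0]],"roll":[0,0,0,0,0,0,0,0]}'
python3 -m jog '{"grip":[1,1,1,1,1,1,1,1],"linear":[[0,3.5,0],[0,3.5,0],[0,2.5,0],[0,1.3,1],[0,0,3],[0,0,3],[0,0,2],[0,0,0]],"roll":[0,0,0,0,0,0,0,0]}'
python3 - <<'E'
from h import *
s,f=snap('wrist'); print(s['tool_pos'])
print(seg(s,f,'red',50,(400,600,-350,-100)))
E
```

```text
clock: 55.23
tool_pos: [637.6, 209.0, 149.4]
orientation: [-2.278, -2.163, 0.003]
force: [0.5, -0.2, 0.6]
finger_gap: 92.9
grasp_force: 0.0
clock: 55.9
tool_pos: [638.1, 209.1, 179.2]
orientation: [2.973, 1.015, -0.0]
force: [0.2, -0.2, 0.1]
finger_gap: 92.8
grasp_force: 0.0
clock: 56.57
tool_pos: [608.6, 159.9, 178.4]
orientation: [-3.141, -0.006, 0.001]
force: [0.5, -0.6, 1.2]
finger_gap: 93.3
grasp_force: 0.0
clock: 57.23
tool_pos: [511.3, -122.8, 179.8]
orientation: [3.141, 0.004, 0.002]
force: [0.8, 0.4, 0.3]
finger_gap: 92.7
grasp_force: 0.0
clock: 57.9
tool_pos: [510.1, -227.7, 84.1]
orientation: [-3.138, -0.004, 0.009]
force: [0.2, 0.4, -1.4]
finger_gap: 93.1
grasp_force: 0.0
[ 510.11496025 -227.72209635   84.08366224]
[(np.int32(3526), array([ 512., -232.]), array([56., 53.]), 0.2)]
```

```bash
python3 -m jog '{"grip":[1,1,1,1,0,0,0,0],"linear":[[0.2,0.3,2],[0,0,3],[0,0,2],[0,0,0.9],[0,0,0],[0,0,0],[0,0,0],[0,0,0]],"roll":[0,0,0,0,0,0,0,0]}'
python3 -m jog '{"grip":[0,0,0,0,0,0,0,0],"linear":[[0,0,0],[0,0,0],[0,0,0],[0,0,-1],[0,0,-3],[0,0,-3],[0,0,-3],[0,0,-3]],"roll":[0,0,0,0,0,0,0,0]}'
python3 -m jog '{"grip":[0,0,0,0,0,0,0,0],"linear":[[0,-1.9,-1],[0,-3,0],[0,-3,0],[0,-3,0],[0,-3,0],[0,-3,0],[0,-3,0],[0,-3,0]],"roll":[0,0,0,0,0,0,0,0]}'
python3 -m jog '{"grip":[0,0,0,0,0,0,0,0],"linear":[[2,-3,0],[2,-3,0],[2,-3,0],[2,-3,0],[2,0,0],[2,0,0],[0,0,0],[0,0,0]],"roll":[0,0,0,0,0,0,-7,-7]}'
python3 -m jog '{"grip":[0,0,0,0,0,0,0,0],"linear":[[0,0,0],[0,0,0],[0,0,0],[0,0,0],[0,0,0],[0,0,0],[0,0,0],[0,0,0]],"roll":[-7,-7,-7,-7,-7,-7,-7,-7]}'
python3 -m jog '{"grip":[0,0,0,0,0],"linear":[[0,0,0],[0,0,0],[0,0,0],[0,0,0],[0,0,0]],"roll":[-7,-7,-2.9,0,0]}'
```

```text
clock: 58.62
tool_pos: [515.0, -232.5, 12.1]
orientation: [3.141, 0.004, 0.003]
force: [-0.5, -0.5, 0.8]
finger_gap: 71.0
grasp_force: 0.0
clock: 59.28
tool_pos: [513.7, -231.9, 142.2]
orientation: [-3.141, -0.003, 0.0]
force: [0.5, 0.7, -2.4]
finger_gap: 60.9
grasp_force: 20.0
clock: 59.95
tool_pos: [513.1, -1.7, 150.9]
orientation: [-3.142, -0.003, -0.0]
force: [-0.2, 0.1, -2.6]
finger_gap: 60.5
grasp_force: 20.0
clock: 60.62
tool_pos: [633.7, 117.3, 150.1]
orientation: [-3.117, -0.395, 0.002]
force: [-0.2, -0.4, -2.4]
finger_gap: 61.1
grasp_force: 20.0
clock: 61.28
tool_pos: [633.0, 117.1, 150.7]
orientation: [-2.566, -1.812, 0.0]
force: [0.3, 0.1, -3.1]
finger_gap: 60.8
grasp_force: 20.0
clock: 61.7
tool_pos: [633.2, 117.1, 150.6]
orientation: [-2.281, -2.161, 0.0]
force: [-0.4, -0.3, -3.0]
finger_gap: 60.8
grasp_force: 20.0
```

```bash
python3 -m jog '{"grip":[0,0,0,0,0,0,0,0],"linear":[[0,0,1],[0,0,2],[0,0,2],[0,0,1.3],[0,0,0.7],[0,0,0.3],[0,0,0],[0,0,0]],"roll":[0,0,0,0,0,0,0,0]}'; python3 -m jog '{"grip":[0,0,0,0],"linear":[[0,0,0.15],[0,0,0],[0,0,0],[0,0,0]],"roll":[0,0,0,0]}';python3 -m jog '{"grip":[0,0,0,0],"linear":[[0,0,0.12],[0,0,0],[0,0,0],[0,0,0]],"roll":[0,0,0,0]}'
```

```text
clock: 62.37
tool_pos: [633.7, 117.2, 78.1]
orientation: [2.278, 2.162, 0.001]
force: [-0.1, -0.3, -2.0]
finger_gap: 60.6
grasp_force: 20.0
clock: 62.7
tool_pos: [633.4, 117.1, 76.1]
orientation: [2.278, 2.163, 0.001]
force: [-0.1, -0.7, -2.2]
finger_gap: 61.2
grasp_force: 20.0
clock: 63.03
tool_pos: [633.3, 117.1, 74.6]
orientation: [2.278, 2.163, -0.0]
force: [0.2, -0.1, -3.4]
finger_gap: 61.3
grasp_force: 20.0
```

```bash
python3 -m jog '{"grip":[0,0,0,0],"linear":[[0,0,0.2],[0,0,0],[0,0,0],[0,0,0]],"roll":[0,0,0,0]}';for i in 1 2; do python3 -m jog '{"grip":[0,0,0,0],"linear":[[0,0,0.08],[0,0,0],[0,0,0],[0,0,0]],"roll":[0,0,0,0]}'; done
```

```text
clock: 63.37
tool_pos: [633.3, 117.1, 72.5]
orientation: [-2.278, -2.163, 0.0]
force: [0.3, -0.1, -2.7]
finger_gap: 60.3
grasp_force: 20.0
clock: 63.7
tool_pos: [633.3, 117.1, 71.8]
orientation: [2.278, 2.163, 0.0]
force: [0.5, -0.6, -1.7]
finger_gap: 60.2
grasp_force: 20.0
clock: 64.03
tool_pos: [633.4, 117.1, 71.4]
orientation: [2.278, 2.163, 0.001]
force: [-3.7, 0.5, 4.8]
finger_gap: 60.5
grasp_force: 20.0
```

Touched down. I'll release, retreat toward the robot, and take a final look.

```bash
python3 -m jog '{"grip":[1,1,1,1,1,1,1,1],"linear":[[0,0,0],[0,0,0],[0,0,0],[0,0,0],[0,0,0],[0,0,-2],[0,0,-3],[0,0,-3]],"roll":[0,0,0,0,0,0,0,0]}'
python3 -m jog '{"grip":[1,1,1,1,1,1,1,1],"linear":[[0,0,-3],[0,0,-3],[0,-3,0],[0,-3,0],[0,-3,0],[0,-3,0],[0,-3,0],[0,-3,0]],"roll":[0,0,0,0,0,0,0,0]}'
python3 -m jog '{"grip":[1,1,1],"linear":[[0,0,0],[0,0,0],[0,0,0]],"roll":[0,0,0]}'
python3 - <<'E'
from h import *
B=(350,760,-450,420)
s,f=snap('top')
for c,z in [('green',120),('orange',120),('yellow',120),('red',110),('blue',110)]: print(c,z,seg(s,f,c,z,B))
s,g=snap('scene'); print(seg(s,g,'red',83,(560,760,-60,80)),seg(s,g,'blue',110,B))
a=cv2.resize(g['color'][140:275,130:430],(780,351)); b=cv2.resize(f['color'][150:238,118:400],(780,243))
cv2.imwrite('pics/fin.png',np.vstack([a,b])[:,:,::-1])
E
```

```text
clock: 64.7
tool_pos: [632.8, 117.0, 151.1]
orientation: [-2.278, -2.162, 0.002]
force: [0.2, -0.1, 1.0]
finger_gap: 93.1
grasp_force: 0.0
clock: 65.37
tool_pos: [452.1, 126.4, 210.8]
orientation: [2.278, 2.163, 0.0]
force: [-0.9, 0.6, 0.3]
finger_gap: 93.1
grasp_force: 0.0
clock: 65.62
tool_pos: [453.9, 126.5, 211.3]
orientation: [2.278, 2.163, 0.001]
force: [-0.1, 0.5, -0.5]
finger_gap: 93.1
grasp_force: 0.0
green 120 [(np.int32(132), array([717., -47.]), array([20., 86.]), 4.5), (np.int32(273), array([ 632., -304.]), array([61., 65.]), 1.5)]
orange 120 [(np.int32(284), array([ 630., -201.]), array([61., 57.]), 0.5)]
yellow 120 [(np.int32(283), array([ 632., -100.]), array([65., 53.]), 0.9)]
red 110 [(np.int32(131), array([647., 364.]), array([ 17., 127.]), 85.8), (np.int32(174), array([631., 114.]), array([47., 50.]), 1.3)]
blue 110 [(np.int32(167), array([636., 207.]), array([47., 50.]), 1.3)]
[(np.int32(49), array([676.,   8.]), array([31., 22.]), 24.3)] [(np.int32(220), array([646., 210.]), array([64., 49.]), 19.8)]
```

View pics/fin.png

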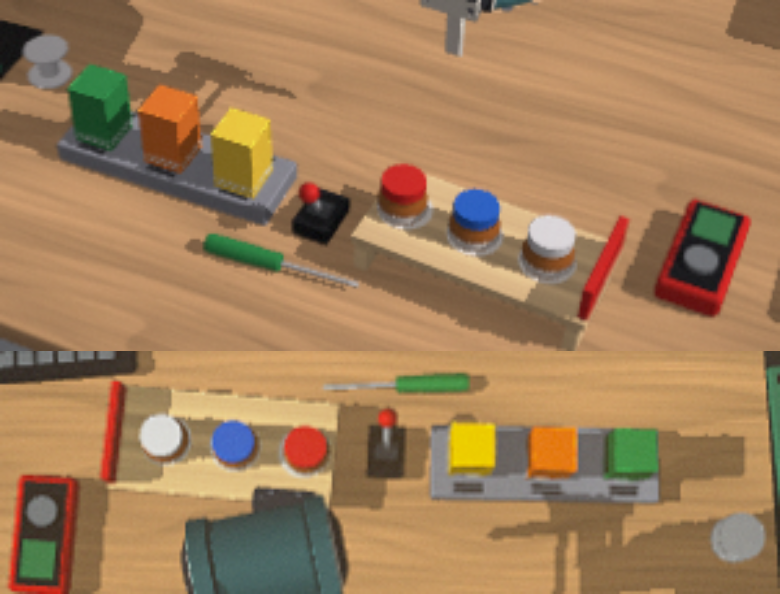

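The final picture shows the three cups flat on their pegs, the lever leaning away with its ball at (388,418) in the lower view, and the jars centred on the spots from the end stop. The other items haven't moved. I'm handing in.

```bash
python3 -c "
from cell import arm
print(arm.finish_job())"
```

```text
the job is handed in; nothing more can be done
None
```

The job is handed in with no verdict returned; the last pictures show all three cups mouth-down on the pegs, the lever thrown fully over after them, the three jars on their spots from the red end stop, and the multimeter, spool and screwdriver where they were.

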